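# Key up a rotor held between bench centres

### The job

The rotor between the bench centres is ready for its key: turn it so that the keyway faces straight up. The 12 mm square key that fits is in one of the three closed tins; find it and lay it lengthwise in the keyway, right down on the bottom, and let go. Leave the loose parts on the bench, and what lies in the other tins, where they are.

Things in the scene. Friction and masses are not known exactly. Their poses are not given: they have to be found in the camera images.
- centres: bench centres, fixed: grey bed 300 x 84 mm, 26 mm high, with a grey stock 127 mm high at each end and a rotor held between their cone points. Origin under the middle of the bed, on the worktop; x along the bed and the rotor's axis, which lies 105 mm above the worktop; z up. Handwheel at +x. Stocks from x = -87 and +87 mm outward; rotor from x = -75 to +75 mm.
- rotor (a joint): angle of the rotor about its axis (the centres' +x axis, right-handed), rad: 0 (or 2 pi) when the keyway faces straight up, pi/2 when it faces the centres' -y side, pi straight down, 3 pi/2 the +y side. It turns freely without stops, either way, against a friction of 0.12 N m, and stays where it is left.
- keyway (a point): centre of the bottom of the keyway, a closed-ended slot 14 mm wide (long edges broken by 1.2 mm), 40 mm long, 6.5 mm deep, in the plain 40 mm diameter journal of the rotor at the handwheel end; 49 mm from the middle of the bed along +x, 13.5 mm off the rotor's axis. x along the shaft, z out of the slot; turns with the rotor. This journal runs from x = +24 to +75 mm of the centres.
- bare_journal (a point): point on the rotor's axis at the middle of the other, plain journal: 36 mm diameter, from x = -66 to -22 mm of the centres, without keyway, where the rotor can be gripped and turned. Turns with the rotor, as keyway. Between the journals is the dark laminated core with aluminium end rings, 60 mm diameter, x = -22 to +24 mm.
- tin_a: one of three equal plain metal tins, fixed to the worktop: 76 mm (x) by 106 mm (y), 32 mm high, 2 mm walls and bottom. Origin under its middle on the worktop; its lid is hinged along the +x side, the thumb lip is at the -x side.
- tin_b: second tin, as tin_a
- tin_c: third tin, as tin_a
- lid_a (a joint): lid of tin_a: 0 closed, opens upward and back to its stop at 2.0 rad; hinge friction (0.035 N m) holds it at any angle
- lid_b (a joint): lid of tin_b, as lid_a
- lid_c (a joint): lid of tin_c, as lid_a
- lip_a (a point): middle of the thumb lip of tin_a's lid, a tab 20 mm wide (tin y), 7 mm thick, standing out 24 mm from the lid's front edge; this point lies 14 mm in front of that edge, 94 mm from the hinge line and, with the lid closed, 33.5 mm above the worktop. It can be pinched across its 20 mm width from above. Turns with the lid.
- lip_b (a point): thumb lip of tin_b, as lip_a
- lip_c (a point): thumb lip of tin_c, as lip_a
- hinge_a (a point): middle of the hinge line of tin_a: 40 mm behind the tin's middle (+x), 32 mm above the worktop; the hinge line runs along the tin's y
- hinge_b (a point): hinge of tin_b, as hinge_a
- hinge_c (a point): hinge of tin_c, as hinge_a
- key: the wanted key: plain steel bar 12 x 12 mm square, 36 mm long (its x), about 0.04 kg; lies loose on the bottom of one of the three closed tins. Origin at the centre of its underside as it lies at the start (6 mm below its middle).
- key_middle (a point): middle of the key, inside it, 6 mm above its underside; axes as key
- small_key: a key too small for the slot, 8 x 8 x 26 mm, in another tin; not wanted. Origin at the centre of its underside.
- bearing: ball bearing 26 mm diameter, 8 mm thick, in another tin; not wanted. Origin at the centre of its underside.
- stator: loose wound stator ring, 58 mm diameter, 23 mm high, on the bench; stays. Origin at the centre of its underside.
- end_cap_1: loose turned end cap, 58 mm diameter, 16 mm high, on the bench; stays. Origin at the centre of its underside.
- end_cap_2: second loose end cap, as end_cap_1; stays
- encoder: loose black encoder ring 57 x 75 mm, 20 mm high, on the bench; stays. Origin at the centre of its underside.

How it is judged:
On the way:
1. the rotor has been turned so that the keyway faces up, within 8 degrees (angle between keyway's own z axis and vertical below 0.14 rad), for 0.2 s.
At the end, for the whole second after the job is handed in: the keyway faces up within 8 degrees, the rotor and the key are at rest, and the 12 mm key lies along the keyway, sunk in it to the bottom (within 1.8 mm) (angle between keyway's own z axis and vertical below 0.14 rad and angle between the x axis of key and the x axis of keyway, either way round below 0.12 rad and distance between key_middle and keyway below 0.0085 m and z of key_middle in the frame of keyway between 0.004 and 0.0078 m and linear speed of key below 0.02 m/s and not (velocity of joint rotor above 0.05 rad/s) and not (velocity of joint rotor below -0.05 rad/s)); the robot touches nothing.
It fails at once if a loose part on the bench is shifted by more than 30 mm (distance of any of stator, end_cap_1, end_cap_2, encoder from where it was at the start of the episode above 0.03 m).
It fails at once if the small key or the bearing is taken from its place (moved by more than 40 mm) (distance of any of small_key, bearing from where it was at the start of the episode above 0.04 m).
It also fails if it takes over 72 s, if anything falls off the work surface, if the arm or the gripper's body presses on something with over 40 N, if the wrist force passes 120 N, or if a joint passes its speed limit or range.

### The arm

A 6-joint arm with a two-finger parallel gripper is mounted at the origin on a cart in front of the work surface, level with it; the furniture and walls round the work are solid. World frame = base frame: x ahead of the robot, y to its left, z up, the work surface at z = 0. Lengths are in m, angles in rad, forces in N, time in s.
With the tool pointing down it reaches from about 0.275 to 0.825 m from the base axis. Payload 4.9 kg.
Tool frame: the origin (TCP) lies between the finger pads; the fingertips stand 17 mm ahead of it and the grasp point (between the pads) lies 2 mm behind it; z points along the fingers, x is the direction in which the jaws open and shut, and the axes are right-handed (so a half turn about z gives the same grasp; the last joint's range is limited). The gripper opens to 85 mm and grips with 20 to 120 N. Pads are 22 mm wide; open, the fingers measure 114 mm over their backs; the gripper's body (76 mm by 85 mm) begins 54 mm behind the grasp point. The pads swing forward as they close: fully open they stand 13 mm farther back than shut.
Start: joints at [-1.345, 0.326, -0.193, 1.052, 0, 1.437], TCP at [0.194, -0.515, 0.248] pointing down, gripper open.
Joint ranges: [-2.65, 2.65], [-0.97, 1.79], [-1.3, 1.35], [-1.93, 2.1], [-1.47, 1.37], [-3.14, 3.14]. Speed limits (rad/s): [2.57, 2.57, 3.14, 3.14, 3.14, 3.14].

### API

Orientations are given as a unit quaternion [x, y, z, w].
In Python, from workcell import manip gives the robot as it stands. The module is installed in compiled form; this text tells all that it offers.
- The arm moves only by the shell command python3 -m handwheel 'ROWS' [FORCE]. ROWS is JSON, a list of rows, each a list of 5 numbers: the shift along the tool's x, y, z in mm, then the turn about the tool's z in rad, then the opening, from -1 (shut) to 1 (fully open). In form: [[tx, ty, tz, spin, gripper], ...]. A call has 1 to 12 rows; each row is the pose to reach, as a shift and turn from the pose commanded when the call began, along the tool's axes at that moment; what a row does not reach only later rows make up. A row lasts 1/12 s, in which the tool goes at most 41.7 mm and 7.16 degrees, less where a joint would pass 70% of its speed; a pose out of reach is approached as far as the arm can. A call with a gripper value outside its range is refused whole. The fingers move at their own pace and stop on an object; FORCE is the grip in N (left out, the last holds). Time passes only in rows, so rows that repeat a pose let the fingers close. It gives the time, the measured TCP pose, the force and the opening at its end, in the units of the state.
- manip.get_obs(): the state, without advancing time (a new reading comes with each control period).
- manip.capture(name): name is "scene" or "side" or "wrist"; returns a dict with "frame" (480x640x3 uint8, blue, green, red), "depth" (480x640 float32, m along the optical axis (not along the pixel's ray), 0 where there is no reading), "K" (3x3 intrinsics, pixels), "cam_to_world" (4x4, takes a point from camera to world coordinates). Camera axes: x right, y down, z forward; pixel columns grow to the right and rows downward; lengths in m; the calibration is good to about 2 mm. A picture is of the moment at which its call begins.
- manip.sign_off(): hands the job in, once; it reports no verdict.
The state is a dict: "clock": time; "joint_pos": joint angles; "qd": joint speeds; "effort": joint torques, N m; "position": TCP position; "ee_rot": TCP orientation; "force": force on the tool from outside, world axes, zero at the start; "torque": the same for the moment, N m; "width": finger opening in m.
Only numpy, scipy, OpenCV 4.12 (cv2) and the standard library are available. Lean on these libraries where they do the work, as an engineer would, in place of code of your own. Each camera call takes 0.05 s, during which the arm holds its last target. There are 200 camera calls.

## Working session

There is one attempt and no reset: what is moved stays moved. The work goes in short steps, Python scripts to look and compute and a shell command to move; the robot and the scene stay as the last step left them, time stands still between calls to the robot, and variables do not carry over. Pictures are saved under pics/ and viewed, about 8 in all and at most 12, crops included, and the job is handed in when it is done.

```bash
mkdir -p pics; cat > h.py <<'E'
import numpy as np, cv2
from workcell import manip
def cap(n):
    c=manip.capture(n); return c['frame'],c['depth'],c['K'],c['cam_to_world']
def pts(d,K,T):
    v,u=np.mgrid[:d.shape[0],:d.shape[1]]
    p=np.stack([(u-K[0,2])/K[0,0]*d,(v-K[1,2])/K[1,1]*d,d],-1)
    return p@T[:3,:3].T+T[:3,3]
E
python3 - <<'E'
from h import *
o=manip.get_obs(); print(o)
for n in('scene','side'):
    f,d,K,T=cap(n); cv2.imwrite(f'pics/{n}0.png',f); np.savez(f'{n}0.npz',f=f,d=d,K=K,T=T); print(n,T[:3,3].round(3),T[:3,2].round(2))
E
```

```text
{'clock': 0.0, 'joint_pos': array([-1.34523004e+00,  3.26943397e-01, -1.93553746e-01,  1.05200940e+00,
       -6.44500656e-06,  1.43661117e+00]), 'qd': array([-1.79025736e-03, -2.71505209e-04, -1.28102939e-03, -6.94276996e-05,
        1.26170933e-04,  1.65719208e-03]), 'effort': array([-1.51507931e-03, -4.43398869e+01,  2.62443066e+01,  1.53671595e-02,
       -3.04921850e-04,  1.07568601e-05]), 'position': array([ 0.19351757, -0.51425382,  0.24751352]), 'ee_rot': array([ 8.22204540e-01, -5.69191499e-01, -6.33812495e-04, -5.74025205e-04]), 'force': array([0.59453122, 0.61429006, 0.4102895 ]), 'torque': array([-0.01900217, -0.00268993,  0.04430162]), 'width': 0.08514579505685756}
scene [-0.154  0.594  0.995] [ 0.53 -0.48 -0.7 ]
side [ 0.349 -0.824  0.566] [ 0.22  0.85 -0.48]
```

View pics/scene0.png

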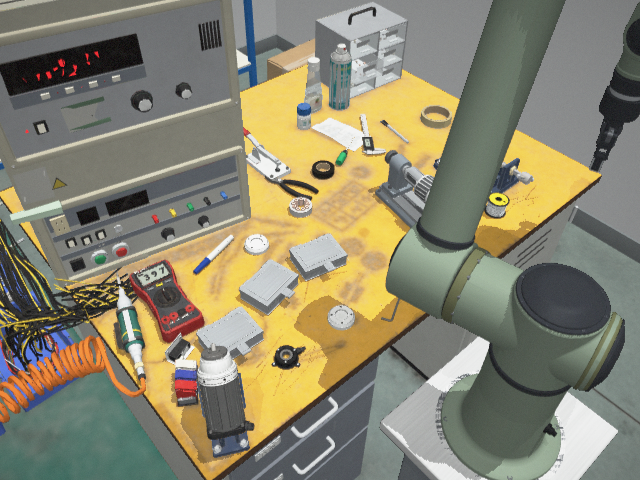

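View pics/side0.png

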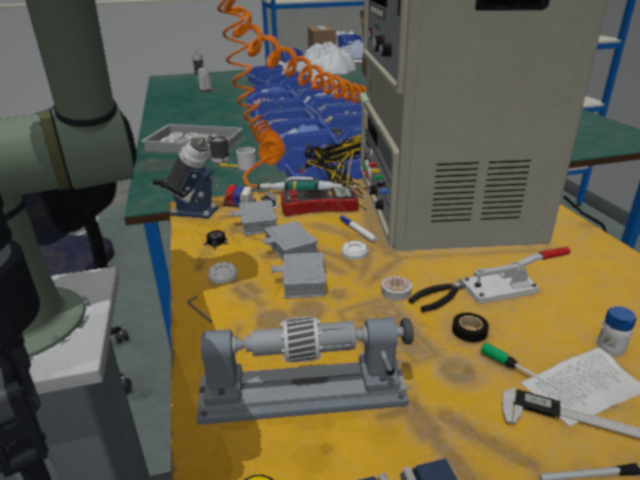

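The scene picture shows three tins, at about (318,256), (270,288) and (231,332), with the centres at (415,190) partly hidden by the arm. The side picture shows the rotor at (300,340), the handwheel at (405,330), and the lips on the robot side. Next I fit the tins and the centres from depth.

```bash
python3 - <<'E'
from h import *
S=np.load('scene0.npz'); P=pts(S['d'],S['K'],S['T']); d=S['d']
hsv=cv2.cvtColor(S['f'],cv2.COLOR_BGR2HSV)
m=((P[...,2]>.026)&(P[...,2]<.045)&(d>0)&(hsv[...,1]<70)).astype(np.uint8)
m=cv2.morphologyEx(m,cv2.MORPH_OPEN,np.ones((3,3)))
n,l,st,c=cv2.connectedComponentsWithStats(m)
for i in range(1,n):
    if st[i,4]>400:
        q=P[l==i]; r=cv2.minAreaRect((q[:,:2]*1000).astype(np.float32)); print(c[i].round(),st[i,4],q.mean(0).round(3),r, np.median(q[:,2]))
S=np.load('side0.npz'); P=pts(S['d'],S['K'],S['T']); d=S['d']
for name,mk in (('rotor',(P[...,2]>.075)&(P[...,2]<.15)),('bed',(P[...,2]>.02)&(P[...,2]<.032)),('tins',(P[...,2]>.026)&(P[...,2]<.04))):
    m=(mk&(d>0)&(P[...,0]>.2)&(P[...,0]<.75)&(P[...,1]<.5)).astype(np.uint8)
    m=cv2.morphologyEx(m,cv2.MORPH_OPEN,np.ones((3,3)))
    n,l,st,c=cv2.connectedComponentsWithStats(m)
    for i in range(1,n):
        if st[i,4]>250:
            q=P[l==i]; r=cv2.minAreaRect((q[:,:2]*1000).astype(np.float32)); print(name,c[i].round(),st[i,4],q.mean(0).round(3),r,np.median(q[:,2]),q[:,2].max())
f=S['f'][300:430,180:430]; cv2.imwrite('pics/sidecrop.png',cv2.resize(f,None,fx=3,fy=3,interpolation=cv2.INTER_CUBIC))
E
```

```text
[156. 248.] 1414 [0.763 0.258 0.035] ((760.8374633789062, 243.4239501953125), (425.578369140625, 22.650468826293945), 78.60798645019531) 0.035748068509964315
[318. 254.] 1380 [ 0.513 -0.008  0.034] ((507.7044982910156, -8.322357177734375), (111.11305236816406, 106.7417984008789), 79.14034271240234) 0.034224245880674686
[163. 291.] 1695 [0.642 0.315 0.037] ((636.685302734375, 317.0802917480469), (79.98075103759766, 182.015380859375), 82.03359985351562) 0.03666183429511727
[269. 283.] 1595 [0.515 0.131 0.034] ((510.205322265625, 125.32466125488281), (107.14347839355469, 114.27267456054688), 12.897765159606934) 0.034483737544182325
[231. 331.] 1772 [0.465 0.265 0.035] ((457.19586181640625, 268.54107666015625), (110.43919372558594, 106.34170532226562), 86.62471008300781) 0.034732687143588126
[493. 444.] 461 [-0.022  0.059  0.036] ((-19.056514739990234, 52.274818420410156), (129.72923278808594, 40.89432144165039), 18.265705108642578) 0.035669030101826205
rotor [188. 176.] 1145 [0.321 0.355 0.109] ((312.6126403808594, 364.673583984375), (51.58903503417969, 124.35076904296875), 81.017341613
[... 1368 characters left out ...]
35] ((637.92626953125, 312.0964660644531), (87.19657897949219, 192.3419952392578), 82.53893280029297) 0.03532658867905786 0.03990870832535365
tins [256. 212.] 792 [0.468 0.259 0.034] ((460.7378845214844, 268.1834716796875), (115.15265655517578, 105.01663970947266), 87.79402923583984) 0.03430126292973035 0.038320980695517814
tins [289. 236.] 1050 [0.52  0.119 0.034] ((513.0565795898438, 125.58546447753906), (106.28520965576172, 114.69573974609375), 13.110522270202637) 0.03440000356775308 0.03800118921551676
tins [302. 270.] 1424 [ 0.517 -0.019  0.034] ((510.3945617675781, -10.192344665527344), (112.77653503417969, 105.83936309814453), 78.88338470458984) 0.03436095761076002 0.03830832827842501
```

View pics/sidecrop.png

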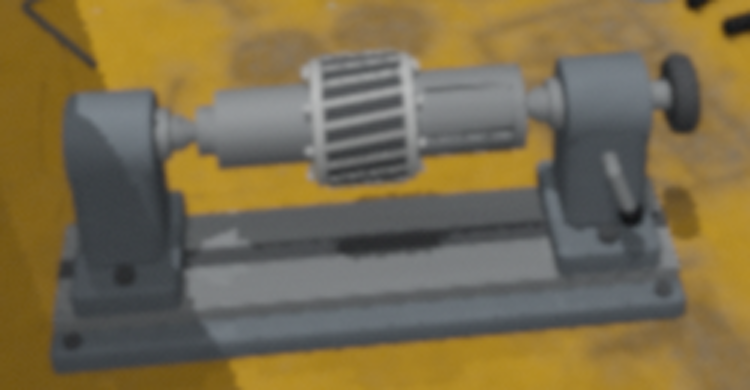

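The keyway is on the side facing the camera (-y), between its edges at about (425-515, 80) and (430-515, 140) in the crop. I now fit the rotor axis, the slot angle and the tins with their lips.

```bash
python3 - <<'E'
from h import *
from scipy.optimize import least_squares
S=np.load('side0.npz'); P=pts(S['d'],S['K'],S['T']).reshape(-1,3); P=P[S['d'].ravel()>0]
A=np.load('scene0.npz'); Q=pts(A['d'],A['K'],A['T']).reshape(-1,3); Q=Q[A['d'].ravel()>0]
near=P[(abs(P[:,0]-.455)<.2)&(abs(P[:,1]+.3)<.12)]
def loc(p,x0,y0,a):
    c,s=np.cos(a),np.sin(a); dx,dy=p[:,0]-x0,p[:,1]-y0
    return np.c_[c*dx+s*dy,-s*dx+c*dy,p[:,2]]
# bed outline: top plate
b=near[(near[:,2]>.02)&(near[:,2]<.03)]; r=cv2.minAreaRect((b[:,:2]*1000).astype(np.float32)); print(r)
x0,y0,a=.458,-.303,-.17
for it in range(4):
    L=loc(near,x0,y0,a); sel=near[(L[:,0]>-.063)&(L[:,0]<-.026)&(L[:,2]>.09)&(abs(L[:,1])<.03)]
    sel2=near[(L[:,0]>.03)&(L[:,0]<.07)&(L[:,2]>.09)&(abs(L[:,1])<.03)]
    def f(v):
        l=loc(sel,x0,v[0],v[1]); l2=loc(sel2,x0,v[0],v[1])
        return np.r_[np.hypot(l[:,1],l[:,2]-.105-v[2])-.018,np.hypot(l2[:,1],l2[:,2]-.105-v[2])-.020]
    R=least_squares(f,[y0,a,0],loss='soft_l1',f_scale=.001); y0,a,dz=R.x
    L=loc(near,x0,y0,a); core=L[(abs(np.hypot(L[:,1],L[:,2]-.105)-.029)<.004)&(abs(L[:,0])<.04)&(L[:,2]>.105)]
    lo,hi=np.percentile(core[:,0],[1,99]); sh=(lo+hi)/2-.001; x0+=sh*np.cos(a); y0+=sh*np.sin(a)
print('centre',x0,y0,'yaw',a,'dz',dz,len(sel),lo,hi)
L=loc(near,x0,y0,a); print('stock/bed ext',np.percentile(L[(L[:,2]<.03)&(L[:,2]>.015)&(abs(L[:,1])<.05)][:,0],[1,99]))
w=L[(L[:,0]>.035)&(L[:,0]<.063)&(L[:,2]>.07)&(abs(L[:,1])<.03)]
th=np.degrees(np.arctan2(-w[:,1],w[:,2]-.105-dz)); rr=np.hypot(w[:,1],w[:,2]-.105-dz)*1000
for t in range(-40,130,6):
    k=(th>=t)&(th<t+6); print(t+3,k.sum(),rr[k].mean().round(1) if k.any() else '',end=' | ')
print()
for nm,g in (('abc'[0],(.513,-.008)),('b',(.515,.125)),('c',(.463,.266))):
    q=np.r_[P,Q]; q=q[(q[:,2]>.027)&(q[:,2]<.05)&(np.hypot(q[:,0]-g[0],q[:,1]-g[1])<.085)]
    im=np.zeros((220,220),np.uint8); ij=((q[:,:2]-g)*1000+110).round().astype(int); im[ij[:,1],ij[:,0]]=255
    im=cv2.morphologyEx(im,cv2.MORPH_CLOSE,np.ones((7,7))); lid=cv2.morphologyEx(im,cv2.MORPH_OPEN,cv2.getStructuringElement(cv2.MORPH_ELLIPSE,(35,35)))
    n,l,st,c=cv2.connectedComponentsWithStats(lid); i=1+st[1:,4].argmax(); pt=np.argwhere(l==i)[:,::-1].astype(np.float32)
    r=cv2.minAreaRect(pt); C=(np.array(r[0])-110)/1000+g; print(nm,C.round(4),r[1],r[2])
    lip=cv2.morphologyEx(im&~cv2.dilate(lid,np.ones((3,3))),cv2.MORPH_OPEN,np.ones((8,8))); n,l,st,c=cv2.connectedComponentsWithStats(lip)
    for i in range(1,n): print('  lip?',((c[i]-110)/1000+g).round(3),st[i,4], np.degrees(np.arctan2(*((C-((c[i]-110)/1000+g))[::-1]))))
E
```

```text
((450.98284912109375, -301.1688537597656), (70.71354675292969, 296.7037048339844), 80.56341552734375)
centre 0.4518230557140972 -0.2977053077520156 yaw -0.16308245433440022 dz -0.0004172927316542933 725 -0.02326634495795575 0.0252663449578697
stock/bed ext [-0.14612137  0.14499629]
-37 1 19.9 | -31 3 19.8 | -25 6 19.8 | -19 12 19.9 | -13 13 19.7 | -7 19 19.9 | -1 15 19.9 | 5 23 20.0 | 11 26 19.9 | 17 25 20.0 | 23 25 20.0 | 29 33 20.6 | 35 33 20.2 | 41 32 20.1 | 47 30 20.0 | 53 32 20.3 | 59 29 20.2 | 65 34 19.9 | 71 32 20.2 | 77 30 20.1 | 83 21 20.2 | 89 26 19.7 | 95 26 19.8 | 101 22 19.9 | 107 13 19.7 | 113 14 20.0 | 119 10 19.8 | 125 10 20.1 | 131 3 19.8 | 
a [ 0.5175 -0.0109] (111.62549591064453, 89.51127624511719) 79.17698669433594
  lip? [0.465 0.   ] 353 -12.17712228569194
  lip? [0.508 0.072] 235 -83.82854266868567
b [0.5186 0.127 ] (89.87359619140625, 113.39347839355469) 12.633360862731934
  lip? [0.467 0.116] 342 12.449771374878775
c [0.4655 0.2675] (112.91923522949219, 89.7931137084961) 85.42607879638672
  lip? [0.413 0.271] 324 -3.6865829844071443
  lip? [0.441 0.316] 139 -63.397163008550784
```

```bash
cat >> h.py <<'E'
from scipy.spatial.transform import Rotation as Ro
C0=np.array([.4518,-.2977]); YAW=-.163
def cw(x,y):  # centres -> world xy
    c,s=np.cos(YAW),np.sin(YAW); return C0+[c*x-s*y,s*x+c*y]
def go(x,y,z,yaw):
    "shift/spin to bring TCP to x,y,z with tool x at world yaw (mod pi)"
    o=manip.get_obs(); R=Ro.from_quat(o['ee_rot']).as_matrix(); d=R.T@(np.array([x,y,z])-o['position'])*1000
    cur=np.arctan2(R[1,0],R[0,0]); s=-(yaw-cur); s=(s+np.pi/2)%np.pi-np.pi/2
    print('go',d.round(1),'spin',round(s,3),'| pos',o['position'].round(4),'yaw',round(cur,3),'j6',o['joint_pos'][5].round(2),'t',round(o['clock'],2),'F',o['force'].round(1),'w',round(o['width'],4))
E
python3 - <<'E'
from h import *
go(*cw(.001,0),.26,YAW)
E
python3 -m handwheel '[[-28,-79,4,-0.12,1],[-56,-159,-6,-0.24,1],[-84,-238,-12,-0.36,1],[-112,-318,-12,-0.48,1],[-112,-318,-12,-0.6,1],[-112,-318,-12,-0.72,1],[-112,-318,-12,-0.84,1],[-112,-318,-12,-0.95,1],[-112,-318,-12,-1.049,1],[-112,-318,-12,-1.049,1],[-112,-318,-12,-1.049,1],[-112,-318,-12,-1.049,1]]'
python3 - <<'E'
from h import *
go(*cw(.001,0),.26,YAW)
f,d,K,T=cap('wrist'); cv2.imwrite('pics/w1.png',f); np.savez('w1.npz',f=f,d=d,K=K,T=T); print(T.round(3))
E
```

```text
go [-111.3 -318.8  -12.2] spin -1.048 | pos [ 0.1936 -0.5143  0.2476] yaw -1.211 j6 1.44 t 0.1 F [ 0.6 -0.1 -0.3] w 0.0853
clock: 1.1
position: [0.451, -0.2985, 0.2599]
ee_rot: [0.997, -0.083, -0.0, -0.0]
force: [-0.4, 0.1, -0.1]
width: 0.0855
go [ 1.6 -0.9 -0.1] spin -0.002 | pos [ 0.451  -0.2985  0.2599] yaw -0.165 j6 1.02 t 1.1 F [-0.4  0.1 -0.1] w 0.0855
[[ 0.986 -0.155 -0.053  0.465]
 [-0.164 -0.936 -0.31  -0.219]
 [-0.001  0.315 -0.949  0.385]
 [ 0.     0.     0.     1.   ]]
```

View pics/w1.png

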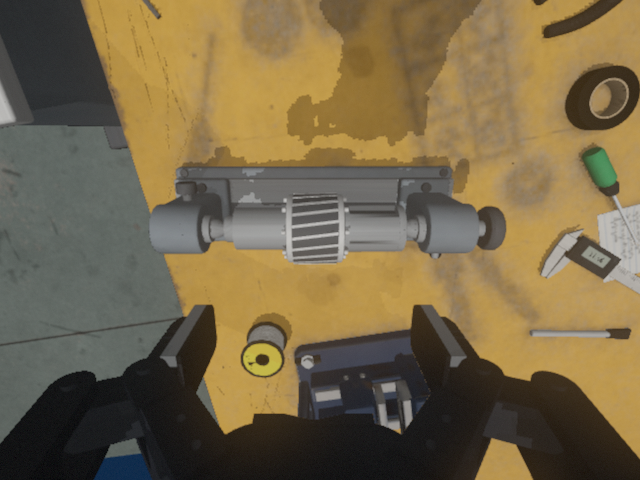

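The wrist view shows the rotor from above: core at (317,228), keyed journal at (375,228). I unroll that journal's depth and colour.

```bash
python3 - <<'E'
from h import *
def unroll(S,x0=.035,x1=.063):
    P=pts(S['d'],S['K'],S['T']); d=S['d']; c,s=np.cos(YAW),np.sin(YAW)
    dx,dy=P[...,0]-C0[0],P[...,1]-C0[1]; X=c*dx+s*dy; Y=-s*dx+c*dy; Z=P[...,2]-.105
    g=cv2.cvtColor(S['f'],cv2.COLOR_BGR2GRAY)
    k=(X>x0)&(X<x1)&(Z>-.03)&(np.hypot(Y,Z)<.03)&(d>0); th=np.degrees(np.arctan2(-Y[k],Z[k])); r=np.hypot(Y,Z)[k]*1000
    for t in range(-140,141,7):
        q=(th>=t)&(th<t+7)
        if q.sum()>3: print(t+3,q.sum(),r[q].mean().round(1),int(g[k][q].mean()),end=' | ')
    print()
unroll(np.load('w1.npz')); unroll(np.load('side0.npz'))
S=np.load('w1.npz')
a=cv2.resize(S['f'][180:275,220:420],None,fx=4,fy=4,interpolation=cv2.INTER_CUBIC)
S=np.load('side0.npz')
b=cv2.resize(S['f'][310:370,310:370],None,fx=6,fy=6,interpolation=cv2.INTER_CUBIC)
f=lambda i:cv2.convertScaleAbs(i,alpha=1.8,beta=-80)
W=np.zeros((380+360,800,3),np.uint8); W[:380]=f(a); W[380:,:360]=f(b)
cv2.imwrite('pics/z.png',cv2.resize(W,(640,592)))
E
```

```text
-109 54 14.1 100 | -102 144 15.0 95 | -95 35 12.7 71 | -88 26 11.5 62 | -81 24 11.5 68 | -74 9 11.7 71 | -46 56 18.0 88 | -39 85 18.3 103 | -32 95 18.4 127 | -25 81 18.7 134 | -18 101 19.0 139 | -11 106 19.2 147 | -4 109 19.6 153 | 3 99 19.8 151 | 10 100 20.1 150 | 17 94 20.4 146 | 24 89 20.7 119 | 31 79 21.0 129 | 38 63 21.2 136 | 45 54 21.4 133 | 52 37 21.6 127 | 59 30 21.9 121 | 
-25 9 19.4 129 | -18 10 19.6 128 | -11 21 19.4 130 | -4 22 19.4 133 | 3 21 19.6 136 | 10 31 19.5 133 | 17 28 19.6 122 | 24 28 19.7 130 | 31 39 20.1 140 | 38 37 20.0 140 | 45 38 19.5 134 | 52 35 20.0 130 | 59 34 20.0 124 | 66 40 19.8 115 | 73 34 20.0 103 | 80 35 20.1 96 | 87 24 19.8 104 | 94 30 19.8 98 | 101 27 19.9 83 | 108 17 19.9 73 | 115 14 20.0 75 | 122 12 20.2 96 | 129 8 20.2 101 |
```

View pics/z.png

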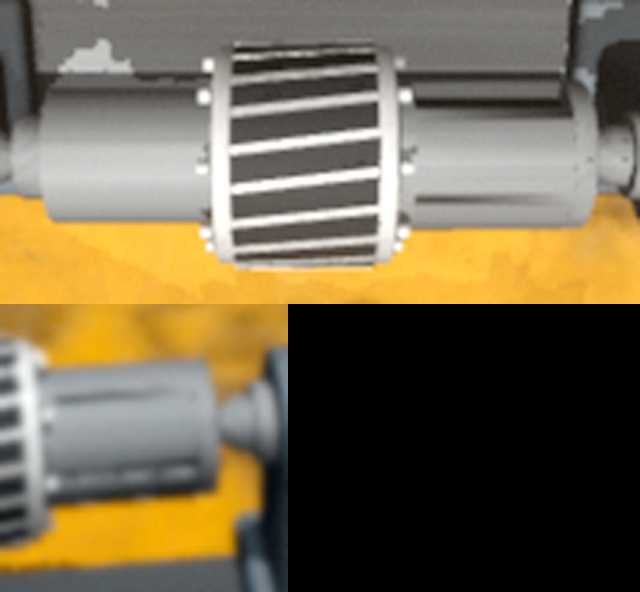

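```bash
cat >> h.py <<'E'
from scipy.optimize import least_squares
def local(S):
    P=pts(S['d'],S['K'],S['T']); c,s=np.cos(YAW),np.sin(YAW); dx,dy=P[...,0]-C0[0],P[...,1]-C0[1]
    return np.stack([c*dx+s*dy,-s*dx+c*dy,P[...,2]-.105],-1)[S['d']>0]
def axisfit(L):
    a=L[(L[:,0]>-.062)&(L[:,0]<-.026)&(L[:,2]>.004)&(abs(L[:,1])<.03)]
    b=L[(L[:,0]>.028)&(L[:,0]<.072)&(L[:,2]>.004)&(abs(L[:,1])<.03)]
    f=lambda v:np.r_[[x for q,r in((a,.018),(b,.02)) for x in np.hypot(q[:,1]-v[0]-v[1]*q[:,0],q[:,2]-v[2])-r]]
    return least_squares(f,[0,0,0],loss='soft_l1',f_scale=.0007).x
E
python3 - <<'E'
from h import *
L=local(np.load('w1.npz')); v=axisfit(L); print('axis y,slope,z',v.round(4))
k=(L[:,0]>.033)&(L[:,0]<.065); Y=L[k,1]-v[0]-v[1]*L[k,0]; Z=L[k,2]-v[2]; r=np.hypot(Y,Z)*1000; th=np.degrees(np.arctan2(-Y,Z))
for t in range(-130,70,6):
    q=(th>=t)&(th<t+6)&(r<26)
    if q.sum()>3: print(t+3,q.sum(),np.percentile(r[q],[10,50,90]).round(1),end=' | ')
q=(r<17)&(th<-40); pf=np.c_[Y,Z][q]*1000; print(); print(pf[::12].round(1).tolist())
c=L[(abs(np.hypot(L[:,1]-v[0],L[:,2]-v[2])-.029)<.003)&(abs(L[:,0])<.04)&(L[:,2]>0)]; print('core x',np.percentile(c[:,0],[1,99]))
go(*cw(.001,.015),.16,YAW)
E
```

```text
axis y,slope,z [ 0.0077 -0.1366  0.1944]
-127 78 [ 9.  10.2 11.4] | -121 26 [ 9.3 10.2 10.8] | -115 15 [ 9.9 10.4 10.8] | -109 42 [ 9.2 10.4 10.9] | -103 55 [ 7.5 10.2 10.9] | -97 52 [ 6.5  9.6 10.8] | -91 118 [ 6.4  9.7 11.5] | -85 133 [ 6.5  9.8 11.8] | -79 166 [ 6.6 10.  12.1] | -73 240 [ 6.8 10.5 12.4] | -67 224 [ 7.1 10.6 12.5] | -61 286 [ 7.2 11.  13.3] | -55 327 [ 7.7 11.7 14.4] | -49 426 [ 8.5 12.3 15.6] | -43 563 [ 9.1 13.5 17.5] | -37 870 [10.5 16.7 22.4] | -31 1029 [11.5 22.3 25.3] | -25 520 [10.6 20.3 25.4] | -19 365 [ 9.5 13.3 25.1] | -13 253 [ 9.  11.7 25. ] | -7 247 [ 9.  11.6 24.5] | -1 261 [ 8.7 11.8 24.4] | 5 284 [ 8.9 11.8 24.5] | 11 275 [ 9.  12.2 24.6] | 17 294 [ 9.1 12.5 24.3] | 23 509 [ 9.9 17.8 21.4] | 29 386 [10.4 15.3 20.4] | 35 363 [10.4 14.3 19.5] | 41 237 [10.7 14.2 18.9] | 47 120 [11.3 13.3 16.8] | 53 50 [11.8 14.3 16.2] | 59 10 [12.8 14.  16.1] | 65 5 [13.3 14.4 14.8] | 
[[8.5, -14.7], [8.6, -14.2], [8.3, -13.6], [8.6, -14.1], [9.0, -12.0], [8.6, -13.5], [8.2, -12.8], [8.8, -12.7], [8.2, -12.2], [8.6, -12.5], [8.4, -11.2], [9.0, -11.3], [8.4, -10.5], [8
[... 3015 characters left out ...]
, [9.0, 10.7], [8.7, 9.8], [9.1, 9.8], [9.5, 9.7], [5.5, 4.3], [6.0, 4.3], [8.0, 6.2], [12.0, 10.5], [9.0, 10.5], [9.2, 10.2], [9.8, 10.4], [5.9, 5.0], [6.1, 4.7], [7.7, 6.1], [11.7, 10.5], [10.1, 11.8], [9.9, 11.1], [5.1, 4.7], [6.6, 6.0], [6.1, 4.7], [11.8, 11.3], [12.2, 11.2], [10.4, 11.9], [6.0, 6.1], [5.2, 4.5], [7.1, 6.3], [11.3, 10.8], [8.0, 9.3], [5.4, 5.6], [6.4, 6.3], [8.7, 8.5], [11.3, 11.1], [6.0, 6.7], [5.9, 6.0], [9.2, 9.5], [11.7, 12.0], [5.9, 6.6], [7.3, 7.7], [11.5, 12.3], [6.3, 7.1], [10.0, 11.1], [6.5, 7.7], [10.8, 12.2]]
core x [-0.03761646  0.03739837]
go [  1.8 -16.2 100. ] spin -0.003 | pos [ 0.4509 -0.2988  0.26  ] yaw -0.166 j6 1.01 t 1.15 F [-0.2  0.1  0. ] w 0.0855
```

The keyway lies on the +y side, at about -72 deg, so it needs about +72 deg of turn. The tool can't tilt, so I pinch the core axially over its end rings near the top and drag the pinch along the arc towards -y.

```bash
python3 -m handwheel '[[1,-8,40,0,0.6],[1.8,-15,80,0,0.6],[1.8,-15,112,0,0.6],[1.8,-15,119,0,0.6],[1.8,-15,119,0,0.6],[1.8,-15,119,0,0.0],[1.8,-15,119,0,-0.3],[1.8,-15,119,0,-0.3],[1.8,-15,119,0,-0.3],[1.8,-15,119,0,-0.3]]' 60
python3 - <<'E'
from h import *
go(*cw(.001,.015),.141,YAW)
f,d,K,T=cap('wrist'); cv2.imwrite('pics/w2.png',f[100:,60:560])
E
```

```text
clock: 1.98
position: [0.4548, -0.2845, 0.1439]
ee_rot: [0.997, -0.082, -0.001, 0.001]
force: [-7.2, 1.2, 6.9]
width: 0.0419
go [ 0.2 -1.5  2.9] spin -0.001 | pos [ 0.4548 -0.2845  0.1439] yaw -0.164 j6 1.04 t 1.98 F [-7.2  1.2  6.9] w 0.0419
```

View pics/w2.png

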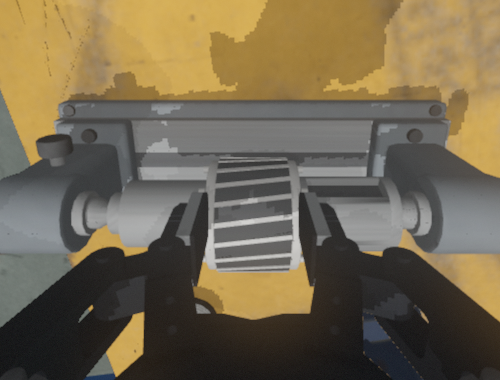

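The pinch holds the core, and the slot shows at (345,188) beside the right finger. Now the stroke.

```bash
python3 -m handwheel '[[0,0,-2,0,-0.3],[0,2,-3,0,-0.3],[0,5,-4,0,-0.3],[0,8,-5,0,-0.3],[0,11,-5.5,0,-0.3],[0,14,-5.5,0,-0.3],[0,17,-5,0,-0.3],[0,20,-4,0,-0.3],[0,23,-3,0,-0.3],[0,25,-2,0,-0.3],[0,25,-2,0,-0.3]]' 90
python3 -m handwheel '[[0,0,0,0,0.6],[0,0,0,0,0.6],[0,0,-4,0,0.6],[0,0,-30,0,0.6],[0,0,-60,0,0.6],[0,0,-90,0,0.6],[0,0,-90,0,0.6]]'
cat >> h.py <<'E'
def prof(S):
    L=local(S); L=L[(L[:,2]<.04)&(L[:,2]>-.02)&(abs(L[:,1])<.035)]
    a=L[(L[:,0]>-.062)&(L[:,0]<-.026)&(L[:,2]>.003)]
    v=least_squares(lambda v:np.hypot(a[:,1]-v[0],a[:,2]-v[1])-.018,[0,0],loss='soft_l1',f_scale=.0007).x
    q=L[(L[:,0]>.033)&(L[:,0]<.065)]; Y,Z=q[:,1]-v[0],q[:,2]-v[1]; r=np.hypot(Y,Z)*1000; th=np.degrees(np.arctan2(-Y,Z))
    print('axis y,z off',(v*1000).round(1),'n',len(a))
    for t in range(-110,80,4):
        k=(th>=t)&(th<t+4)&(r<24)
        if k.sum()>3: print(t+2,k.sum(),np.median(r[k]).round(1),end=' | ')
    print(); return L,v
E
python3 - <<'E'
from h import *
go(*cw(.001,0),.235,YAW)
f,d,K,T=cap('wrist'); S=dict(f=f,d=d,K=K,T=T); np.savez('w3.npz',**S); prof(np.load('w1.npz')); prof(S)
E
```

```text
clock: 2.95
position: [0.4511, -0.3075, 0.1472]
ee_rot: [0.997, -0.08, -0.001, 0.001]
force: [-8.9, 9.2, 21.1]
width: 0.0393
clock: 3.53
position: [0.4554, -0.311, 0.2401]
ee_rot: [0.997, -0.081, 0.005, 0.003]
force: [0.8, -0.3, 0.2]
width: 0.0683
go [ -4.7 -12.5   5. ] spin 0.001 | pos [ 0.4554 -0.311   0.2401] yaw -0.162 j6 1.0 t 3.53 F [ 0.8 -0.3  0.2] w 0.0683
axis y,z off [-2.4 -0.2] n 1747
-108 10 16.0 | -104 60 16.0 | -100 121 17.7 | -96 54 17.7 | -92 20 14.5 | -88 20 13.9 | -84 19 14.1 | -80 17 13.8 | -76 9 14.1 | -52 26 19.7 | -48 54 20.0 | -44 56 20.0 | -40 64 20.0 | -36 62 19.9 | -32 64 20.2 | -28 76 20.1 | -24 77 20.1 | -20 42 20.0 | -16 79 20.1 | -12 78 20.0 | -8 67 20.1 | -4 56 19.7 | 0 77 19.9 | 4 65 20.1 | 8 58 19.9 | 12 55 20.1 | 16 60 19.9 | 20 48 20.1 | 24 50 20.0 | 28 49 19.9 | 32 40 19.9 | 36 37 20.0 | 40 34 20.0 | 44 18 19.8 | 48 28 19.9 | 52 25 20.1 | 56 17 19.8 | 
axis y,z off [-2.4 -0.2] n 2097
-92 4 19.8 | -88 30 20.0 | -84 15 20.1 | -80 48 19.9 | -76 124 16.6 | -72 163 18.0 | -68 56 14.8 | -64 43 14.2 | -60 54 14.0 | -56 37 13.9 | -52 44 13.8 | -48 45 13.7 | -44 42 13.7 | -40 48 14.1 | -36 45 14.2 | -32 37 14.6 | -24 87 20.0 | -20 88 19.9 | -16 88 20.0 | -12 85 20.2 | -8 70 20.1 | -4 80 19.8 | 0 78 20.1 | 4 76 19.9 | 8 75 20.1 | 12 73 20.0 | 16 63 20.0 | 20 63 20.1 | 24 47 20.0 | 28 68 19.7 | 32 48 20.0 | 36 43 20.1 | 40 35 20.0 | 44 34 19.9 | 48 29 19.9 | 52 20 19.7 | 56 29 20.0 | 60 7 19.7 |
```

One stroke gave about 26 deg, and the slot centre is now at about -50 deg. Another stroke with a firmer grip.

```bash
python3 -m handwheel '[[-4,-26,20,0,0.6],[-4.7,-26,60,0,0.6],[-4.7,-26,90,0,0.6],[-4.7,-26,96,0,0.6],[-4.7,-26,96,0,-0.3],[-4.7,-26,96,0,-0.3],[-4.7,-26,96,0,-0.3],[-4.7,-26,96,0,-0.3],[-4.7,-26,96,0,-0.3]]' 120
python3 -m handwheel '[[0,2,-1,0,-0.3],[0,5,-2,0,-0.3],[0,8,-2.5,0,-0.3],[0,11,-3,0,-0.3],[0,14,-3,0,-0.3],[0,17,-2,0,-0.3],[0,20,-1,0,-0.3],[0,23,0,0,-0.3],[0,26,1,0,-0.3],[0,28,1.5,0,-0.3],[0,28,1.5,0,-0.3]]' 120
python3 -m handwheel '[[0,0,0,0,0.6],[0,0,0,0,0.6],[0,0,-4,0,0.6],[0,0,-30,0,0.6],[0,0,-60,0,0.6],[0,0,-90,0,0.6],[0,0,-90,0,0.6]]'
python3 - <<'E'
from h import *
go(*cw(.001,0),.235,YAW)
f,d,K,T=cap('wrist'); S=dict(f=f,d=d,K=K,T=T); np.savez('w4.npz',**S); prof(S)
E
```

```text
clock: 4.33
position: [0.4548, -0.2824, 0.1391]
ee_rot: [0.997, -0.081, 0.003, -0.0]
force: [7.5, 1.3, -7.1]
width: 0.0406
clock: 5.25
position: [0.4512, -0.3043, 0.1403]
ee_rot: [0.997, -0.079, 0.005, -0.005]
force: [5.1, 19.8, 21.7]
width: 0.041
clock: 5.83
position: [0.4495, -0.3126, 0.2327]
ee_rot: [0.997, -0.081, 0.004, 0.003]
force: [1.1, -0.9, 0.9]
width: 0.0685
go [  0.8 -15.   -2.4] spin 0.0 | pos [ 0.4495 -0.3126  0.2327] yaw -0.163 j6 0.99 t 5.83 F [ 1.1 -0.9  0.9] w 0.0685
axis y,z off [-2.4 -0.2] n 2221
-96 5 19.8 | -92 31 20.0 | -88 9 20.1 | -84 23 20.0 | -80 24 20.2 | -76 41 20.1 | -72 37 20.0 | -68 53 19.9 | -64 40 20.1 | -60 75 20.0 | -56 128 15.9 | -52 173 18.3 | -48 68 14.4 | -44 61 14.3 | -40 56 14.0 | -36 55 13.7 | -32 60 13.7 | -28 60 14.0 | -24 46 13.6 | -20 49 13.6 | -16 79 14.3 | -12 45 14.3 | -8 117 15.2 | -4 96 19.8 | 0 84 20.1 | 4 76 20.0 | 8 77 20.0 | 12 79 20.0 | 16 68 20.1 | 20 65 19.8 | 24 64 20.1 | 28 58 20.0 | 32 53 19.9 | 36 51 20.0 | 40 33 20.0 | 44 38 19.9 | 48 40 20.0 | 52 17 19.8 | 56 26 19.9 | 60 9 19.8 |
```

The slot is now centred at about -28 deg; one more, slightly longer stroke.

```bash
python3 -m handwheel '[[1,-30,20,0,0.6],[1,-31,60,0,0.6],[1,-31,84,0,0.6],[1,-31,92,0,0.6],[1,-31,92,0,-0.3],[1,-31,92,0,-0.3],[1,-31,92,0,-0.3],[1,-31,92,0,-0.3],[1,-31,92,0,-0.3]]' 120
python3 -m handwheel '[[0,3,-1,0,-0.3],[0,6,-2,0,-0.3],[0,9,-2.5,0,-0.3],[0,12,-3,0,-0.3],[0,15,-3,0,-0.3],[0,18,-2.5,0,-0.3],[0,22,-2,0,-0.3],[0,26,-1,0,-0.3],[0,30,0,0,-0.3],[0,33,1,0,-0.3],[0,35,1.5,0,-0.3],[0,35,1.5,0,-0.3]]' 120
python3 -m handwheel '[[0,0,0,0,0.6],[0,0,0,0,0.6],[0,0,-4,0,0.6],[0,0,-30,0,0.6],[0,0,-60,0,0.6],[0,0,-90,0,0.6],[0,0,-90,0,0.6]]'
python3 - <<'E'
from h import *
go(*cw(.001,0),.235,YAW)
f,d,K,T=cap('wrist'); S=dict(f=f,d=d,K=K,T=T); np.savez('w5.npz',**S); prof(S)
E
```

```text
clock: 6.63
position: [0.4553, -0.2794, 0.1355]
ee_rot: [0.997, -0.081, 0.003, -0.0]
force: [5.2, 2.4, -4.0]
width: 0.0417
clock: 7.63
position: [0.4495, -0.3167, 0.1378]
ee_rot: [0.997, -0.081, 0.003, 0.004]
force: [-6.6, -4.1, 12.5]
width: 0.0413
clock: 8.22
position: [0.4499, -0.3158, 0.2285]
ee_rot: [0.997, -0.081, 0.004, 0.003]
force: [0.5, -0.6, 0.2]
width: 0.0683
go [  0.  -18.1  -6.6] spin 0.001 | pos [ 0.4499 -0.3158  0.2285] yaw -0.162 j6 0.99 t 8.22 F [ 0.5 -0.6  0.2] w 0.0683
axis y,z off [-2.4 -0.2] n 2317
-100 7 20.0 | -96 27 20.0 | -92 9 20.1 | -88 4 19.8 | -84 29 20.0 | -80 30 20.0 | -76 44 20.1 | -72 41 19.9 | -68 38 20.1 | -64 60 20.0 | -60 62 20.1 | -56 60 19.9 | -52 72 20.0 | -48 62 20.0 | -44 84 20.2 | -40 85 20.0 | -36 84 20.0 | -32 83 20.0 | -28 95 20.0 | -24 99 19.7 | -20 89 15.8 | -16 46 14.3 | -12 90 14.4 | -8 46 13.9 | -4 66 14.0 | 0 56 13.6 | 4 51 13.5 | 8 60 13.9 | 12 58 14.1 | 16 60 14.0 | 20 65 14.6 | 24 201 18.2 | 28 120 16.8 | 32 60 19.8 | 36 44 20.0 | 40 50 19.8 | 44 37 20.0 | 48 31 19.9 | 52 31 20.0 | 56 24 19.8 | 64 11 20.0 | 68 15 19.9 |
```

```bash
cat >> h.py <<'E'
def slot(S):
    L,v=prof(S); q=L[(L[:,0]>.033)&(L[:,0]<.065)]; Y,Z=q[:,1]-v[0],q[:,2]-v[1]
    k=(np.hypot(Y,Z)<.0152)&(abs(Y)<.0075)&(Z>.012); p=np.polyfit(Y[k],Z[k],1); print('floor tilt deg',np.degrees(np.arctan(p[0])).round(1),'z0',(p[1]*1000).round(2),'Y range',(np.percentile(Y[k],[1,99])*1000).round(1))
    q=L[(abs(L[:,1]-v[0])<.003)&(L[:,0]>.02)]; Z=q[:,2]-v[1]; k=(Z<.0155)&(Z>.011); print('slot x range',(np.percentile(q[k,0],[1,99])*1000).round(1))
E
python3 - <<'E'
from h import *
slot(np.load('w5.npz'))
E
```

```text
axis y,z off [-2.4 -0.2] n 2317
-100 7 20.0 | -96 27 20.0 | -92 9 20.1 | -88 4 19.8 | -84 29 20.0 | -80 30 20.0 | -76 44 20.1 | -72 41 19.9 | -68 38 20.1 | -64 60 20.0 | -60 62 20.1 | -56 60 19.9 | -52 72 20.0 | -48 62 20.0 | -44 84 20.2 | -40 85 20.0 | -36 84 20.0 | -32 83 20.0 | -28 95 20.0 | -24 99 19.7 | -20 89 15.8 | -16 46 14.3 | -12 90 14.4 | -8 46 13.9 | -4 66 14.0 | 0 56 13.6 | 4 51 13.5 | 8 60 13.9 | 12 58 14.1 | 16 60 14.0 | 20 65 14.6 | 24 201 18.2 | 28 120 16.8 | 32 60 19.8 | 36 44 20.0 | 40 50 19.8 | 44 37 20.0 | 48 31 19.9 | 52 31 20.0 | 56 24 19.8 | 64 11 20.0 | 68 15 19.9 | 
floor tilt deg 2.6 z0 13.62 Y range [-7.3  5. ]
slot x range [ 29.7 144.1]
```

The floor tilt is only +2.6 deg, so the keyway faces up. Now tin a: pinch its lip and swing the lid open.

```bash
cat >> h.py <<'E'
TIN=dict(a=(.5175,-.0109,-11.0),b=(.5186,.127,12.6),c=(.4655,.2675,-4.3))
def lip(t,off=56.5,z=.04):
    x,y,a=TIN[t]; a=np.radians(a); go(x-off/1000*np.cos(a),y-off/1000*np.sin(a),z,a+np.pi/2)
E
python3 - <<'E'
from h import *
lip('a')
E
```

```text
go [ -39.3 -313.7  184.6] spin -1.541 | pos [ 0.4492 -0.3152  0.226 ] yaw -0.162 j6 0.99 t 8.27 F [-0.6  0.4  0. ] w 0.0684
```

```bash
python3 -m handwheel '[[-5,-40,0,-0.124,0.3],[-10,-80,0,-0.248,0],[-15,-120,0,-0.372,-0.1],[-20,-160,0,-0.496,-0.1],[-25,-200,20,-0.62,-0.1],[-30,-240,50,-0.744,-0.1],[-35,-280,80,-0.868,-0.1],[-39,-314,100,-0.992,-0.1],[-39,-314,115,-1.116,-0.1],[-39,-314,115,-1.24,-0.1],[-39,-314,115,-1.364,-0.1],[-39,-314,115,-1.488,-0.1]]' 50
python3 -m handwheel '[[0,0,0,-0.053,-0.1],[0,0,0,-0.053,-0.1]]'
python3 - <<'E'
from h import *
f,d,K,T=cap('wrist'); cv2.imwrite('pics/w6.png',f); np.savez('w6.npz',f=f,d=d,K=K,T=T)
lip('a')
P=pts(d,K,T); hsv=cv2.cvtColor(f,cv2.COLOR_BGR2HSV)
m=((P[...,2]>.027)&(P[...,2]<.042)&(d>0)&(hsv[...,1]<70)&(hsv[...,2]>90)&(np.hypot(P[...,0]-.51,P[...,1])<.085))
q=P[m][:,:2]; a=np.radians(-11); X=(q-[.5175,-.0109])@np.array([[np.cos(a),-np.sin(a)],[np.sin(a),np.cos(a)]])*1000
b=X[X[:,0]>-38]; print('lid y ext',np.percentile(b[:,1],[1,99]),'x ext',np.percentile(X[:,0],[.5,99.5]),'lip y',np.percentile(X[X[:,0]<-48][:,1],[2,50,98]))
E
```

```text
clock: 9.27
position: [0.4583, 0.0035, 0.1059]
ee_rot: [0.786, 0.618, -0.001, -0.001]
force: [0.4, -0.4, -0.0]
width: 0.0382
clock: 9.43
position: [0.4588, 0.0029, 0.1065]
ee_rot: [0.771, 0.636, -0.001, -0.001]
force: [-0.3, -0.1, 0.9]
width: 0.0386
go [-2.3  3.7 66.6] spin -0.001 | pos [0.4589 0.0028 0.1066] yaw 1.378 j6 0.04 t 9.48 F [-0.1 -0.3 -0.4] w 0.0384
lid y ext [-53.4216006   91.71505069] x ext [-58.53273458  43.80717349] lip y [-10.37476916  -1.67882756   8.28545195]
```

View pics/w6.png

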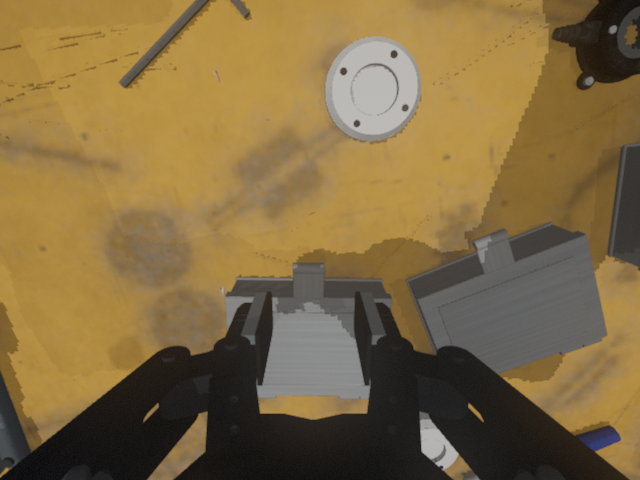

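```bash
python3 -m handwheel '[[-3,5,30,0,-0.1],[-3,5,58,0,-0.1],[-3,5,66,0,-0.1],[-3,5,66,0,-0.1],[-3,5,66,0,-0.7],[-3,5,66,0,-0.7],[-3,5,66,0,-0.7],[-3,5,66,0,-0.7]]' 40
python3 - <<'E'
import numpy as np
for R in (95.5,):
  for t in range(10,121,10):
    a=np.radians(t); print(t,'y',round(R*(1-np.cos(a))-8*np.sin(a)*0,0),'z',round(-R*np.sin(a)))
E
```

```text
clock: 10.15
position: [0.4642, -0.0012, 0.0422]
ee_rot: [0.772, 0.636, 0.0, 0.0]
force: [-0.7, -0.1, -0.1]
width: 0.0187
10 y 1.0 z -17
20 y 6.0 z -33
30 y 13.0 z -48
40 y 22.0 z -61
50 y 34.0 z -73
60 y 48.0 z -83
70 y 63.0 z -90
80 y 79.0 z -94
90 y 95.0 z -96
100 y 112.0 z -94
110 y 128.0 z -90
120 y 143.0 z -83
```

Lip gripped (18.7 mm). Lift along the arc.

```bash
python3 -m handwheel '[[0,1,-17,0,-0.7],[0,6,-33,0,-0.7],[0,13,-48,0,-0.7],[0,22,-61,0,-0.7],[0,34,-73,0,-0.7],[0,48,-83,0,-0.7],[0,63,-90,0,-0.7],[0,79,-94,0,-0.7],[0,95,-96,0,-0.7],[0,112,-94,0,-0.7],[0,112,-94,0,-0.7]]'
python3 -m handwheel '[[0,0,0,0,0],[0,0,0,0,0],[0,0,-30,0,0],[0,-30,-60,0,0],[0,-70,-70,0,0],[0,-100,-70,0,0],[0,-130,-70,0,0],[0,-130,-70,0,0]]'
python3 - <<'E'
from h import *
f,d,K,T=cap('wrist'); f2=cap('side')[0]
cv2.imwrite('pics/w7.png',np.hstack([cv2.resize(f,(480,360)),cv2.resize(f2[120:320,180:380],(320,360))])); np.savez('w7.npz',f=f,d=d,K=K,T=T); lip('b')
E
```

```text
clock: 11.07
position: [0.5769, -0.0241, 0.1369]
ee_rot: [0.772, 0.636, 0.001, 0.002]
force: [-0.7, -3.2, 9.3]
width: 0.0185
clock: 11.73
position: [0.4392, 0.0041, 0.2048]
ee_rot: [0.771, 0.637, -0.002, -0.002]
force: [-1.5, 0.2, 0.1]
width: 0.0424
go [113.2  -3.4 165.8] spin -0.411 | pos [0.4451 0.0028 0.2057] yaw 1.38 j6 0.03 t 11.83 F [0.7 0.1 0.3] w 0.0429
```

View pics/w7.png

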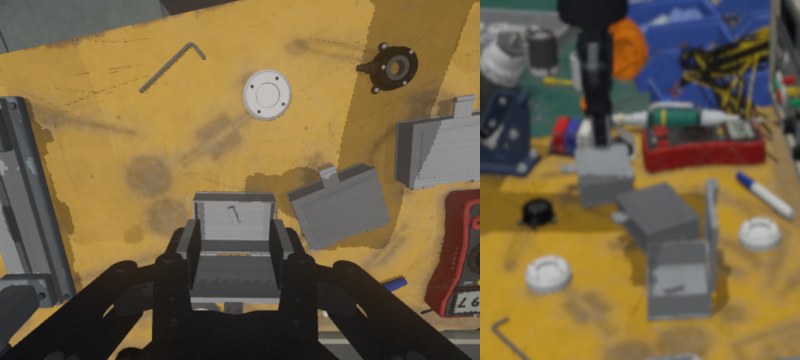

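Tin a is open with its lid upright, and something small lies in it at (235,213). I measure it by its height above the tin floor.

```bash
cat >> h.py <<'E'
def inside(S,t,shift=(0,0),zmin=.0045):
    x,y,a=TIN[t]; a=np.radians(a); P=pts(S['d'],S['K'],S['T']); q=(P[...,:2]-[x,y])@np.array([[np.cos(a),-np.sin(a)],[np.sin(a),np.cos(a)]])-shift
    box=(abs(q[...,0])<.033)&(abs(q[...,1])<.048)&(S['d']>0)
    print('floor z',np.median(P[box][:,2])); z0=np.percentile(P[box][:,2],30)
    m=(box&(P[...,2]>z0+zmin)&(P[...,2]<.022)).astype(np.uint8)
    n,l,st,c=cv2.connectedComponentsWithStats(m)
    for i in range(1,n):
        if st[i,4]>15:
            r=P[l==i]; print(c[i].round(),st[i,4],'mean',r.mean(0).round(4),'ztop',np.percentile(r[:,2],90).round(4),cv2.minAreaRect((r[:,:2]*1000).astype(np.float32)))
    return m
E
python3 - <<'E'
from h import *
S=np.load('w7.npz'); inside(S,'a',(.003,0))
f=S['f'][240:380,230:390]; cv2.imwrite('pics/w7c.png',cv2.resize(f,None,fx=4,fy=4,interpolation=cv2.INTER_CUBIC))
E
```

```text
floor z 0.0016414583136269978
[310. 287.] 191 mean [ 0.5132 -0.0135  0.0095] ztop 0.0106 ((514.0740966796875, -13.625384330749512), (26.552207946777344, 8.230801582336426), 8.685308456420898)
```

View pics/w7c.png

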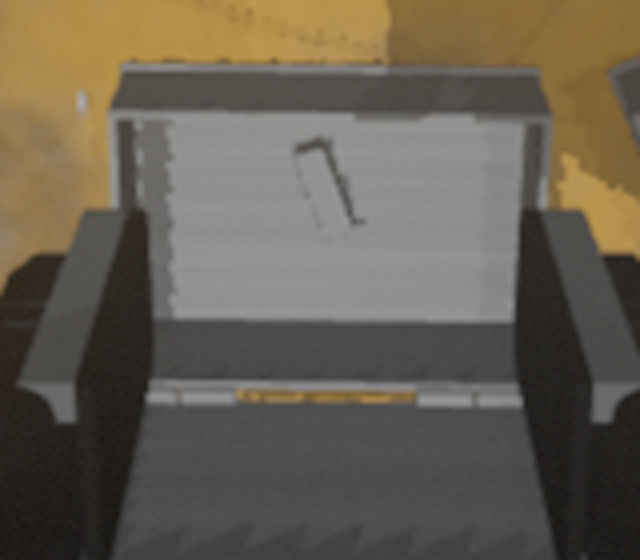

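Tin a holds the small key (26.5 x 8.2 mm), so I leave it. On to tin b.

```bash
python3 -m handwheel '[[38,0,30,-0.12,0],[76,-1,60,-0.24,0],[112,-2,90,-0.36,0],[112,-2,125,-0.411,0],[112,-2,155,-0.411,0],[112,-2,165,-0.411,0],[112,-2,165,-0.411,0]]'
python3 - <<'E'
from h import *
lip('b')
E
```

```text
clock: 12.42
position: [0.4636, 0.1125, 0.0377]
ee_rot: [0.625, 0.78, -0.002, -0.002]
force: [-0.3, -0.2, 1.1]
width: 0.0424
go [ 2.1  0.3 -2.3] spin -0.0 | pos [0.4636 0.1125 0.0377] yaw 1.79 j6 -0.14 t 12.42 F [-0.3 -0.2  1.1] w 0.0424
```

```bash
python3 -m handwheel '[[2,1,-3,0,-0.7],[2,1,-3,0,-0.7],[2,1,-3,0,-0.7],[2,1,-3,0,-0.7],[2,1,-3,0,-0.7]]' 40
python3 -m handwheel '[[0,1,-17,0,-0.7],[0,6,-33,0,-0.7],[0,13,-48,0,-0.7],[0,22,-61,0,-0.7],[0,34,-73,0,-0.7],[0,48,-83,0,-0.7],[0,63,-90,0,-0.7],[0,79,-94,0,-0.7],[0,95,-96,0,-0.7],[0,112,-94,0,-0.7],[0,112,-94,0,-0.7]]'
python3 -m handwheel '[[0,0,0,0,0],[0,0,0,0,0],[0,0,-30,0,0],[0,-30,-60,0,0],[0,-70,-70,0,0],[0,-100,-70,0,0],[0,-130,-70,0,0],[0,-130,-70,0,0]]'
python3 - <<'E'
from h import *
f,d,K,T=cap('wrist'); S=dict(f=f,d=d,K=K,T=T); np.savez('w8.npz',**S); inside(S,'b',(.003,0)); lip('c')
E
```

```text
clock: 12.83
position: [0.4683, 0.1139, 0.0452]
ee_rot: [0.626, 0.78, 0.001, 0.002]
force: [0.1, -3.8, 7.6]
width: 0.0185
clock: 13.75
position: [0.5789, 0.1397, 0.1392]
ee_rot: [0.626, 0.78, 0.002, 0.001]
force: [-0.5, -1.1, 10.5]
width: 0.0175
clock: 14.42
position: [0.4412, 0.1102, 0.2066]
ee_rot: [0.626, 0.78, -0.002, -0.003]
force: [-1.3, -0.1, -0.1]
width: 0.0426
floor z 0.0016703228612638399
[320. 292.] 427 mean [0.5197 0.1349 0.0094] ztop 0.0104 ((520.3450927734375, 135.08839416503906), (25.35519790649414, 25.27131462097168), 68.36601257324219)
go [164.9   0.6 167.4] spin 0.294 | pos [0.4447 0.1106 0.2072] yaw 1.79 j6 -0.14 t 14.47 F [0.6 0.8 0.9] w 0.0428
```

Tin b holds the bearing (25 mm across, 8 mm high), so the key must be in tin c.

```bash
python3 -m handwheel '[[41,0,10,0.1,0],[82,0,30,0.2,0],[123,1,60,0.294,0],[164,2,95,0.294,0],[164,2,130,0.294,0],[164,2,158,0.294,0],[164,2,165,0.294,0],[164,2,165,0.294,0]]'
python3 - <<'E'
from h import *
lip('c')
E
```

```text
clock: 15.13
position: [0.4125, 0.2706, 0.0397]
ee_rot: [0.733, 0.68, -0.003, -0.001]
force: [0.1, -0.1, 0.3]
width: 0.0428
go [ 0.9 -3.4 -0.3] spin 0.001 | pos [0.4125 0.2706 0.0397] yaw 1.497 j6 0.5 t 15.13 F [ 0.1 -0.1  0.3] w 0.0428
```

```bash
python3 -m handwheel '[[1,-2,-1,0,-0.7],[1,-2,-1,0,-0.7],[1,-2,-1,0,-0.7],[1,-2,-1,0,-0.7],[1,-2,-1,0,-0.7]]' 40
python3 -m handwheel '[[0,1,-17,0,-0.7],[0,6,-33,0,-0.7],[0,13,-48,0,-0.7],[0,22,-61,0,-0.7],[0,34,-73,0,-0.7],[0,48,-83,0,-0.7],[0,63,-90,0,-0.7],[0,79,-94,0,-0.7],[0,95,-96,0,-0.7],[0,112,-94,0,-0.7],[0,124,-90,0,-0.7],[0,124,-90,0,-0.7]]'
python3 -m handwheel '[[0,0,0,0,0],[0,0,0,0,0],[0,0,-30,0,0],[0,-30,-60,0,0],[0,-70,-70,0,0],[0,-100,-70,0,0],[0,-130,-70,0,0],[0,-130,-70,0,0]]'
python3 - <<'E'
from h import *
f,d,K,T=cap('wrist'); S=dict(f=f,d=d,K=K,T=T); np.savez('w9.npz',**S); inside(S,'c',(.003,0)); lip('c')
P=pts(d,K,T); m=(P[...,2]>.09)&(P[...,2]<.15)&(d>.15)&(abs(P[...,1]-.265)<.05)&(P[...,0]>.45)&(P[...,0]<.6); print('lid top',P[m].mean(0) if m.any() else None, m.sum(), np.percentile(P[m][:,0],[5,95]) if m.any() else '')
cv2.imwrite('pics/w9.png',f[180:,150:500])
E
```

```text
clock: 15.55
position: [0.4135, 0.2696, 0.0452]
ee_rot: [0.734, 0.68, -0.001, 0.003]
force: [-0.2, -8.0, -0.1]
width: 0.0185
clock: 16.55
position: [0.5422, 0.2629, 0.1381]
ee_rot: [0.734, 0.679, 0.005, 0.002]
force: [1.0, -1.2, 9.4]
width: 0.0176
clock: 17.22
position: [0.4011, 0.2724, 0.2044]
ee_rot: [0.732, 0.681, -0.001, -0.001]
force: [-0.9, -0.2, -0.8]
width: 0.0425
floor z 0.0017072557269318112
[301. 282.] 427 mean [0.4697 0.2546 0.013 ] ztop 0.0144 ((471.06719970703125, 254.46908569335938), (36.013511657714844, 12.179941177368164), 8.230867385864258)
go [ -0.7   5.  164.7] spin 0.002 | pos [0.4042 0.2727 0.2047] yaw 1.498 j6 0.51 t 17.27 F [-0.2 -0.6  0.8] w 0.0427
lid top [0.52404371 0.26283392 0.10438732] 3026 [0.5201855  0.52829612]
```

View pics/w9.png

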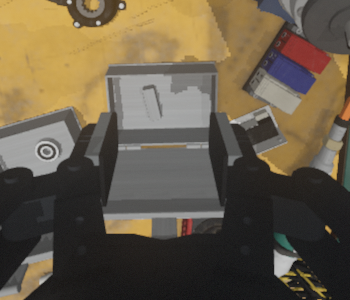

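Tin c holds the key: 36 x 12 mm, centre (0.471, 0.2545), yaw 8.2 deg. I grip it by its upper 5 mm so the fingers can stay above the journal when it goes into the slot.

```bash
python3 - <<'E'
from h import *
go(.4695,.2545,.0255,np.radians(98.2))
E
```

```text
go [-13.5  66.5 179.2] spin -0.216 | pos [0.4042 0.2727 0.2047] yaw 1.498 j6 0.51 t 17.27 F [-0.2 -0.6  0.8] w 0.0427
```

```bash
python3 -m handwheel '[[-7,33,10,-0.1,-0.2],[-13.5,66.5,40,-0.216,-0.4],[-13.5,66.5,80,-0.216,-0.4],[-13.5,66.5,120,-0.216,-0.4],[-13.5,66.5,150,-0.216,-0.4],[-13.5,66.5,165,-0.216,-0.4],[-13.5,66.5,172,-0.216,-0.4],[-13.5,66.5,172,-0.216,-0.4],[-13.5,66.5,172,-0.216,-0.4],[-13.5,66.5,172,-0.216,-0.4]]'
python3 - <<'E'
from h import *
go(.4695,.2545,.0255,np.radians(98.2))
f,d,K,T=cap('wrist'); S=dict(f=f,d=d,K=K,T=T); np.savez('w10.npz',**S); inside(S,'c',(.003,0),.004)
cv2.imwrite('pics/w10.png',f[150:,120:520])
E
```

```text
clock: 18.1
position: [0.4739, 0.255, 0.0329]
ee_rot: [0.656, 0.755, 0.001, 0.001]
force: [-0.2, -0.0, 0.6]
width: 0.0257
go [ 0.1 -4.5  7.4] spin -0.002 | pos [0.4739 0.255  0.0329] yaw 1.712 j6 0.22 t 18.1 F [-0.2 -0.   0.6] w 0.0257
floor z 0.07812778730038565
```

View pics/w10.png

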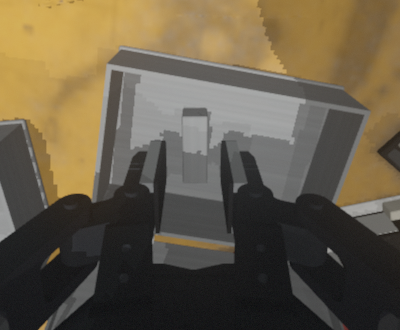

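The key sits centred between the open fingers, at (302-328, 258-332) full frame. I've viewed 11 pictures, so I keep the last one for the placed key and check the key along tool y by depth.

```bash
cat >> h.py <<'E'
def toolpts(S,o):
    R=Ro.from_quat(o['ee_rot']).as_matrix(); return (pts(S['d'],S['K'],S['T'])-o['position'])@R*1000
E
python3 - <<'E'
from h import *
S=np.load('w10.npz'); o=manip.get_obs(); t=toolpts(S,o); P=pts(S['d'],S['K'],S['T'])
m=(P[...,2]>.0115)&(P[...,2]<.018)&(S['d']>0); m[:, :295]=0; m[:,335:]=0
q=t[m]; print('key in tool x',np.percentile(q[:,0],[2,50,98]).round(1),'y',np.percentile(q[:,1],[1,50,99]).round(1),'z',np.median(q[:,2]).round(1),m.sum())
# finger tips: points near tool z 8..20
for sx in(-1,1):
    m=(t[...,2]>6)&(t[...,2]<22)&(sx*t[...,0]>9)&(sx*t[...,0]<40)&(abs(t[...,1])<25)&(S['d']>0)&(P[...,2]>.02); q=t[m]
    print('finger',sx,m.sum(),np.percentile(q[:,0],[5,50,95]).round(1),np.percentile(q[:,1],[2,50,98]).round(1),np.percentile(q[:,2],[50,98]).round(1)) if m.sum() else print('none')
E
```

```text
key in tool x [-7.5  0.   8.2] y [-44.2  -1.5  34. ] z 19.3 2186
finger -1 358 [-39.4 -21.4 -13.5] [-23.7 -10.5   8.9] [ 9.1 12.8]
finger 1 231 [12.1 15.1 23.8] [-11.3  -9.4   9.3] [ 9.1 12.8]
```

```bash
python3 - <<'E'
from h import *
S=np.load('w10.npz'); o=manip.get_obs(); t=toolpts(S,o)
m=(abs(t[...,0])<4.5)&(t[...,2]>17.3)&(t[...,2]<20.3)&(abs(t[...,1])<30)&(S['d']>0)
h,e=np.histogram(t[m][:,1],np.arange(-30,31,2)); print(dict(zip(e[:-1].astype(int).tolist(),h.tolist())))
E
```

```text
{-30: 0, -28: 0, -26: 0, -24: 0, -22: 13, -20: 78, -18: 76, -16: 75, -14: 67, -12: 73, -10: 68, -8: 65, -6: 70, -4: 66, -2: 71, 0: 67, 2: 63, 4: 59, 6: 67, 8: 64, 10: 67, 12: 69, 14: 47, 16: 0, 18: 0, 20: 0, 22: 0, 24: 0, 26: 0, 28: 0}
```

```bash
python3 -m handwheel '[[0,-2.5,4,0,-0.4],[0,-2.5,8,0,-0.4],[0,-2.5,8,0,-0.4],[0,-2.5,8,0,-1],[0,-2.5,8,0,-1],[0,-2.5,8,0,-1],[0,-2.5,8,0,-1]]' 60
python3 -m handwheel '[[0,0,-3,0,-1],[0,0,-10,0,-1],[0,0,-40,0,-1],[0,0,-80,0,-1],[0,0,-120,0,-1],[0,0,-160,0,-1],[0,0,-200,0,-1],[0,0,-200,0,-1]]'
python3 - <<'E'
from h import *
go(*cw(.049,-.0024),.2,YAW+np.pi/2)
E
```

```text
clock: 18.73
position: [0.4698, 0.2542, 0.0235]
ee_rot: [0.655, 0.755, 0.0, -0.0]
force: [-0.9, -0.5, 4.0]
width: 0.0098
clock: 19.4
position: [0.4739, 0.2557, 0.232]
ee_rot: [0.655, 0.755, 0.006, 0.003]
force: [0.8, 1.7, 0.1]
width: 0.0095
go [-561.9  -54.2   29.7] spin 0.304 | pos [0.4739 0.2557 0.232 ] yaw 1.712 j6 0.22 t 19.4 F [0.8 1.7 0.1] w 0.0095
```

```bash
python3 -m handwheel '[[-41,-4,-5,0.03,-1],[-82,-8,-5,0.06,-1],[-123,-12,-5,0.09,-1],[-164,-16,-5,0.12,-1],[-205,-20,-5,0.15,-1],[-246,-24,-5,0.18,-1],[-287,-28,-5,0.21,-1],[-328,-32,-5,0.24,-1],[-369,-36,-5,0.27,-1],[-410,-40,-5,0.304,-1],[-451,-44,-5,0.304,-1],[-492,-48,-5,0.304,-1]]'
python3 -m handwheel '[[-40,-3,10,0,-1],[-70,-6,25,0,-1],[-70,-6,35,0,-1],[-70,-6,35,0,-1],[-70,-6,35,0,-1]]'
python3 - <<'E'
from h import *
go(*cw(.049,-.0024),.16,YAW+np.pi/2)
f,d,K,T=cap('wrist'); S=dict(f=f,d=d,K=K,T=T); np.savez('w11.npz',**S); slot(S)
o=manip.get_obs(); t=toolpts(S,o)
m=(abs(t[...,0])<9)&(t[...,2]>8)&(t[...,2]<32)&(abs(t[...,1])<32)&(d>0); q=t[m]
for z in range(8,32,2):
    k=(q[:,2]>=z)&(q[:,2]<z+2)
    if k.sum()>5: print(z,k.sum(),'x',np.percentile(q[k,0],[3,97]).round(1),'y',np.percentile(q[k,1],[3,97]).round(1))
E
```

```text
clock: 20.4
position: [0.4912, -0.2419, 0.2286]
ee_rot: [0.762, 0.647, 0.0, 0.0]
force: [1.1, 0.6, -1.5]
width: 0.0096
clock: 20.82
position: [0.4736, -0.3069, 0.1927]
ee_rot: [0.762, 0.647, 0.0, -0.001]
force: [0.2, 0.4, -1.2]
width: 0.0098
go [ 3.1 26.  32.7] spin 0.0 | pos [ 0.4736 -0.3069  0.1927] yaw 1.408 j6 -0.54 t 20.82 F [ 0.2  0.4 -1.2] w 0.0098
axis y,z off [-3.  -0.3] n 3831
-80 5 20.0 | -76 9 19.9 | -72 11 20.0 | -68 18 19.9 | -64 22 19.9 | -60 20 19.8 | -56 27 20.0 | -52 27 19.9 | -48 30 19.9 | -44 26 19.9 | -40 17 19.9 | -36 19 19.8 | -32 21 20.2 | -28 24 19.9 | -24 40 19.2 | -20 17 19.0 | 36 10 20.4 | 40 18 20.0 | 44 22 19.8 | 48 16 20.0 | 52 18 19.8 | 56 18 20.0 | 60 13 20.0 | 64 14 20.0 | 68 8 19.9 | 72 14 20.0 | 80 8 20.0 | 
floor tilt deg -27.1 z0 16.48 Y range [5.5 6.3]
slot x range [ 92.1 144.5]
8 258 x [-6.8  7.5] y [-15.1  17.1]
10 1396 x [-5.8  4.3] y [-15.5  18.6]
12 90 x [-7.9  8.6] y [-16.4   9.7]
14 56 x [-6.1  6.1] y [-16.5 -11.1]
16 46 x [-6.3  4.3] y [-16.4 -15.4]
18 43 x [-6.4  4.9] y [-16.5 -15.3]
20 33 x [-6.2  5. ] y [-16.3 -15.2]
```

```bash
python3 - <<'E'
from h import *
for n,ay in(('w4',-.0024),('w5',-.0024),('w11',-.003)):
    L=local(np.load(n+'.npz')); L[:,1]-=ay
    r=np.hypot(L[:,1],L[:,2]); th=np.degrees(np.arctan2(-L[:,1],L[:,2])); c0={'w4':-29,'w5':2.6,'w11':2.6}[n]
    k=(abs(th-c0)<12)&(r<.0152)&(r>.012)&(L[:,0]<.08)&(L[:,0]>.02); k2=(abs(th-c0)<60)&(abs(r-.02)<.0012)&(L[:,0]<.085)&(L[:,0]>.02)
    k3=(abs(r-.03)<.0012)&(abs(L[:,0])<.05)&(L[:,2]>0)
    print(n,k.sum(),'slot',np.percentile(L[k,0],[.5,1,99,99.5])*1000 if k.any() else '','journal',np.percentile(L[k2,0],[1,99])*1000,'core',np.percentile(L[k3,0],[1,99])*1000)
o=manip.get_obs(); t=toolpts(np.load('w11.npz'),o); q=t[(abs(t[...,0])<4)&(abs(t[...,1])<32)&(t[...,2]>9)&(t[...,2]<12)]
h,e=np.histogram(q[:,1],np.arange(-24,26,1)); print({int(a):int(b) for a,b in zip(e,h) if b})
go(*cw(.049,-.00305),.16,YAW+np.pi/2)
E
```

```text
w4 417 slot [30.09409497 30.21637145 68.66933569 68.74759962] journal [25.17907285 74.12562258] core [-20.8294965   21.80934027]
w5 414 slot [29.59244061 29.68600445 68.87596495 68.98714935] journal [24.84865024 73.99024993] core [-20.45984929  21.81081946]
w11 0 slot  journal [27.53712897 49.64020344] core [-20.55388744  21.30385574]
{-17: 10, -16: 47, -15: 41, -14: 33, -13: 34, -12: 44, -11: 34, -10: 38, -9: 34, -8: 30, -7: 42, -6: 32, -5: 42, -4: 33, -3: 30, -2: 39, -1: 36, 0: 33, 1: 33, 2: 35, 3: 32, 4: 33, 5: 28, 6: 31, 7: 35, 8: 26, 9: 31, 10: 33, 11: 32, 12: 29, 13: 30, 14: 35, 15: 27, 16: 34, 17: 29, 18: 27, 19: 24, 20: 1}
go [ 2.2 25.3 33.5] spin 0.001 | pos [ 0.4743 -0.3068  0.1935] yaw 1.409 j6 -0.54 t 20.87 F [-0.7  0.1  0.1] w 0.0099
```

```bash
python3 -m handwheel '[[2,20,10,0,-1],[2.2,23.7,25,0,-1],[2.2,23.7,40,0,-1],[2.2,23.7,40,0,-1],[2.2,23.7,40,0,-1]]'
python3 - <<'E'
from h import *
go(*cw(.0474,-.00305),.1415,YAW+np.pi/2)
f,d,K,T=cap('wrist'); S=dict(f=f,d=d,K=K,T=T); np.savez('w12.npz',**S)
L=local(S); a=L[(L[:,0]>-.062)&(L[:,0]<-.026)&(L[:,2]>.003)&(L[:,2]<.04)&(abs(L[:,1])<.03)]
v=least_squares(lambda v:np.hypot(a[:,1]-v[0],a[:,2]-v[1])-.018,[0,0],loss='soft_l1',f_scale=.0007).x; print('axis',(v*1000).round(2))
t=toolpts(S,manip.get_obs()); q=t[(abs(t[...,0])<9)&(t[...,1]<-14)&(t[...,1]>-18)&(t[...,2]>11)&(t[...,2]<20)]; print('key end face x',np.percentile(q[:,0],[2,98]).round(2),len(q))
q=t[(abs(t[...,0])<8)&(t[...,1]<-2)&(t[...,1]>-15)&(t[...,2]>8.5)&(t[...,2]<11.5)]; print('top x',np.percentile(q[:,0],[2,98]).round(2),'z',np.median(q[:,2]))
E
```

```text
clock: 21.28
position: [0.4983, -0.3079, 0.1536]
ee_rot: [0.762, 0.648, -0.0, -0.0]
force: [0.2, -0.9, -0.9]
width: 0.0099
go [-0.6 -0.1 12.1] spin 0.002 | pos [ 0.4983 -0.3079  0.1536] yaw 1.41 j6 -0.52 t 21.28 F [ 0.2 -0.9 -0.9] w 0.0099
axis [-2.88 -0.26]
key end face x [-5.6   5.85] 242
top x [-5.99  6.11] z 10.46625655684494
```

```bash
python3 -m handwheel '[[-1,0,3,0,-1],[-1,0,5,0,-1],[-1,0,7,0,-1],[-1,0,9,0,-1],[-1,0,11,0,-1],[-1,0,11,0,-1],[-1,0,11,0,-1]]'
python3 - <<'E'
from h import *
go(*cw(.0474,-.0035),.1407,YAW+np.pi/2); print(manip.get_obs()['torque'].round(2))
E
```

```text
clock: 21.92
position: [0.4979, -0.3115, 0.1436]
ee_rot: [0.762, 0.647, -0.001, 0.001]
force: [-2.5, 0.5, 6.7]
width: 0.0099
go [ 2.6 -0.3  2.9] spin -0.0 | pos [ 0.4979 -0.3115  0.1436] yaw 1.407 j6 -0.52 t 21.92 F [-2.5  0.5  6.7] w 0.0099
[-0.1   0.51  0.03]
```

```bash
cat >> h.py <<'E'
def check():
    f,d,K,T=cap('wrist'); S=dict(f=f,d=d,K=K,T=T); L=local(S)
    a=L[(L[:,0]>-.062)&(L[:,0]<-.026)&(L[:,2]>.003)&(L[:,2]<.04)&(abs(L[:,1])<.03)]
    v=least_squares(lambda v:np.hypot(a[:,1]-v[0],a[:,2]-v[1])-.018,[0,0],loss='soft_l1',f_scale=.0007).x
    o=manip.get_obs(); t=toolpts(S,o); q=t[(abs(t[...,0])<8)&(t[...,1]<-2)&(t[...,1]>-15)&(t[...,2]>5)&(t[...,2]<11.9)]
    print('axis',(v*1000).round(2),'key top tool x',np.percentile(q[:,0],[2,98]).round(2),'z',np.median(q[:,2]).round(2))
    c,s=np.cos(YAW),np.sin(YAW); p=o['position'][:2]-C0; print('tcp centres xy',((c*p[0]+s*p[1])*1000).round(2),((-s*p[0]+c*p[1])*1000).round(2),'z',o['position'][2].round(4),'F',o['force'].round(1))
    # key top world + slot edges
    k=(abs(L[:,0]-.035)<.012)&(abs(L[:,1]-v[0])<.005)&(L[:,2]>.018)&(L[:,2]<.04); print('keytop z over axis',((np.median(L[k,2])-v[1])*1000).round(2) if k.any() else None)
    return S,L,v
E
python3 - <<'E'
from h import *
S,L,v=check(); np.savez('w13.npz',**S); check()
E
```

```text
axis [-2.83 -0.25] key top tool x [-7.17  7.06] z 9.66
tcp centres xy 47.71 -6.13 z 0.1436 F [-2.7 -0.5  7.9]
keytop z over axis 28.91
axis [-2.84 -0.26] key top tool x [-7.11  7.06] z 9.64
tcp centres xy 47.71 -6.11 z 0.1436 F [-2.4 -0.6  7.6]
keytop z over axis 28.97
```

The tool ended 2.6 mm off in -y, with the key edge on the rim. I lift it and correct.

```bash
python3 -m handwheel '[[0,0,-4,0,-1],[2.2,0,-8,0,-1],[2.2,0,-8,0,-1],[2.2,0,-8,0,-1],[2.2,0,-8,0,-1]]'
python3 - <<'E'
from h import *
S,L,v=check()
th=np.degrees(np.arctan2(-(L[:,1]-v[0]),L[:,2]-v[1])); r=np.hypot(L[:,1]-v[0],L[:,2]-v[1])*1000
k0=(L[:,0]>.03)&(L[:,0]<.068)
for t in range(-44,48,4):
    k=k0&(th>=t)&(th<t+4)&(r<24)
    if k.sum()>3: print(t+2,k.sum(),np.median(r[k]).round(1),end=' | ')
E
```

```text
clock: 22.43
position: [0.4982, -0.3081, 0.1501]
ee_rot: [0.762, 0.647, 0.0, -0.0]
force: [0.3, -0.0, 0.0]
width: 0.0098
axis [-2.86 -0.26] key top tool x [-7.05  7.07] z 9.71
tcp centres xy 47.41 -2.79 z 0.1501 F [-0.4 -0.8 -0.4]
keytop z over axis 35.23
-42 66 20.0 | -38 65 20.0 | -34 47 20.0 | -30 67 20.1 | -26 60 20.0 | -22 86 19.9 | -18 71 19.4 | -14 19 14.5 | -10 19 14.4 | -6 20 13.8 | -2 20 13.7 | 2 20 13.9 | 6 20 13.3 | 10 19 13.8 | 14 18 14.0 | 18 19 14.1 | 22 27 14.5 | 26 91 18.8 | 30 114 19.3 | 34 71 20.0 | 38 49 20.0 | 42 53 20.0 | 46 65 19.9 |
```

```bash
python3 -m handwheel '[[-1.3,0,0,0,-1],[-1.3,0,2,0,-1],[-1.3,0,4,0,-1],[-1.3,0,5,0,-1],[-1.3,0,6,0,-1],[-1.3,0,7,0,-1],[-1.3,0,8,0,-1],[-1.3,0,8,0,-1]]'
python3 - <<'E'
from h import *
check()
E
```

```text
clock: 23.15
position: [0.4979, -0.3095, 0.142]
ee_rot: [0.762, 0.647, -0.0, -0.0]
force: [-0.4, 0.5, -0.8]
width: 0.0099
axis [-2.84 -0.25] key top tool x [-7.24  7.1 ] z 9.86
tcp centres xy 47.41 -4.2 z 0.1421 F [-0.2 -0.4  0.9]
keytop z over axis 27.33
```

No force, and the key is about 2 mm from the floor, inside the slot. Down, then straighten the rotor with the key.

```bash
python3 -m handwheel '[[0,0,1,0,-1],[0,0,1.6,0,-1],[0,0,2,0,-1],[0.5,0,2,0,-1],[1.2,0,2,0,-1],[1.8,0,2,0,-1],[1.8,0,2,0,-1],[1.8,0,2,0,-1]]'
python3 - <<'E'
from h import *
S,L,v=check()
th=np.degrees(np.arctan2(-(L[:,1]-v[0]),L[:,2]-v[1])); r=np.hypot(L[:,1]-v[0],L[:,2]-v[1])*1000
k0=(L[:,0]>.03)&(L[:,0]<.068)
for t in range(-44,48,4):
    k=k0&(th>=t)&(th<t+4)&(r<24)
    if k.sum()>3: print(t+2,k.sum(),np.median(r[k]).round(1),end=' | ')
E
```

```text
clock: 23.87
position: [0.4984, -0.3091, 0.141]
ee_rot: [0.762, 0.647, -0.001, 0.001]
force: [-3.3, -4.7, 5.0]
width: 0.0099
axis [-2.82 -0.27] key top tool x [-7.1   7.08] z 9.73
tcp centres xy 47.84 -3.63 z 0.141 F [-2.2 -3.4  5.2]
keytop z over axis 26.29
-42 59 20.0 | -38 71 20.0 | -34 62 20.0 | -30 47 19.9 | -26 43 19.8 | -22 77 19.8 | -18 74 18.9 | -14 15 15.0 | -10 28 19.0 | -6 31 19.7 | -2 30 19.8 | 2 27 19.1 | 6 27 19.1 | 10 32 19.8 | 14 28 19.3 | 18 25 18.4 | 22 17 15.7 | 26 64 19.0 | 30 75 19.7 | 34 50 20.0 | 38 36 20.1 | 42 44 20.0 | 46 56 20.0 |
```

```bash
python3 -m handwheel '[[0.8,0,0.3,0,-1],[1.6,0,0.3,0,-1],[2.4,0,0.3,0,-1],[2.6,0,0.3,0,-1],[2.6,0,0.3,0,-1]]'
python3 - <<'E'
from h import *
S,L,v=check()
th=np.degrees(np.arctan2(-(L[:,1]-v[0]),L[:,2]-v[1])); r=np.hypot(L[:,1]-v[0],L[:,2]-v[1])*1000
k0=(L[:,0]>.03)&(L[:,0]<.068)
for t in range(-44,48,4):
    k=k0&(th>=t)&(th<t+4)&(r<24)
    if k.sum()>3: print(t+2,k.sum(),np.median(r[k]).round(1),end=' | ')
E
```

```text
clock: 24.33
position: [0.499, -0.3067, 0.1406]
ee_rot: [0.762, 0.647, -0.001, 0.001]
force: [-1.8, -5.5, 4.4]
width: 0.0095
axis [-2.84 -0.27] key top tool x [-7.13  7.11] z 9.75
tcp centres xy 48.06 -1.23 z 0.1405 F [-1.7 -5.4  4.8]
keytop z over axis 25.87
-42 51 20.0 | -38 49 20.0 | -34 42 19.9 | -30 44 20.0 | -26 65 19.8 | -22 54 19.3 | -18 29 17.7 | -14 32 19.2 | -10 32 19.2 | -6 34 19.0 | -2 27 19.1 | 2 35 18.9 | 6 31 18.7 | 10 32 18.7 | 14 21 15.9 | 18 11 14.7 | 22 90 18.6 | 26 85 19.4 | 30 49 20.0 | 34 48 20.0 | 38 65 20.0 | 42 64 20.0 | 46 56 20.0 |
```

The key bottom is now about 0.3 mm off the floor and the slot is nearly centred. Release, rise and look.

```bash
python3 -m handwheel '[[-0.8,0,-0.3,0,-1],[-0.8,0,-0.3,0,-0.4],[-0.8,0,-0.3,0,-0.4],[-0.8,0,-0.3,0,-0.4],[-0.8,0,-4,0,-0.3],[-0.8,0,-20,0,-0.3],[-0.8,0,-50,0,-0.3],[-0.8,0,-70,0,-0.3],[-0.8,0,-70,0,-0.3]]'
cat >> h.py <<'E'
def final():
    S,L,v=check(); 
    X=L[:,0]*1000; Y=(L[:,1]-v[0])*1000; Z=(L[:,2]-v[1])*1000
    k=(abs(Y)<9)&(X>20)&(X<76)&(Z>22.5)&(Z<32); p=np.c_[np.ones(k.sum()),X[k]-49,Y[k]]
    w=least_squares(lambda w:p@w-Z[k],[25,0,0],loss='soft_l1',f_scale=.5).x; print('key top',k.sum(),'z@49',w[0].round(2),'tilt x,y deg',np.degrees(np.arctan(w[1:])).round(1),cv2.minAreaRect(np.c_[X[k],Y[k]].astype(np.float32)))
    th=np.degrees(np.arctan2(-Y,Z)); r=np.hypot(Y,Z); k0=(X>33)&(X<65)
    for t in range(-40,40,3):
        k=k0&(th>=t)&(th<t+3)&(r<28)
        if k.sum()>3: print(t+1.5,k.sum(),np.percentile(r[k],[10,50]).round(1),end=' | ')
    return S
E
python3 - <<'E'
from h import *
S=final(); np.savez('w14.npz',**S); cv2.imwrite('pics/w14.png',S['f'])
E
```

```text
clock: 25.13
position: [0.5006, -0.3072, 0.2145]
ee_rot: [0.762, 0.647, 0.001, 0.003]
force: [-0.2, -0.0, 1.0]
width: 0.03Traceback (most recent call last):
  File "<stdin>", line 2, in <module>
  File "h.py", line 67, in final
    S,L,v=check();
          ~~~~~^^
  File "h.py", line 61, in check
    print('axis',(v*1000).round(2),'key top tool x',np.percentile(q[:,0],[2,98]).round(2),'z',np.median(q[:,2]).round(2))
                                                    ~~~~~~~~~~~~~^^^^^^^^^^^^^^^
    return _quantile_unchecked(
        a, q, axis, out, overwrite_input, method, keepdims, weights)
    return _ureduce(a,
                    func=_quantile_ureduce_func,
    ...<5 lines>...
                    overwrite_input=overwrite_input,
                    method=method)
    r = func(a, **kwargs)
    result = _quantile(arr,
                       quantiles=q,
    ...<2 lines>...
                       out=out,
                       weights=wgt)
    slices_having_nans = np.isnan(arr[-1, ...])
                                  ~~~^^^^^^^^^
IndexError: index -1 is out of bounds for axis 0 with size 0
```

```bash
sed -i "s/^    print('axis',(v\*1000).*/    if len(q): print('axis',(v*1000).round(2),'key top tool x',np.percentile(q[:,0],[2,98]).round(2),'z',np.median(q[:,2]).round(2))/" h.py
python3 - <<'E'
from h import *
S=final(); np.savez('w14.npz',**S); cv2.imwrite('pics/w14b.png',cv2.resize(S['f'][150:400,200:440],None,fx=2.2,fy=2.2))
E
```

```text
tcp centres xy 47.92 -0.55 z 0.2106 F [ 0.1 -0.1 -0.4]
keytop z over axis 25.22
key top 1113 z@49 25.62 tilt x,y deg [-2.   0.3] ((44.13794708251953, 0.045055389404296875), (17.70384407043457, 48.254310607910156), 89.83773803710938)
-38.5 46 [19.3 19.9] | -35.5 56 [19.3 19.8] | -32.5 55 [19.3 19.8] | -29.5 52 [19.4 20. ] | -26.5 61 [19.  19.9] | -23.5 79 [18.8 19.7] | -20.5 5 [19.9 20. ] | -14.5 79 [25.3 26.1] | -11.5 99 [25.4 26.2] | -8.5 92 [25.1 25.8] | -5.5 91 [24.8 25.7] | -2.5 90 [24.8 25.6] | 0.5 91 [24.8 25.5] | 3.5 91 [24.7 25.6] | 6.5 95 [24.9 25.7] | 9.5 90 [25.1 25.8] | 12.5 35 [24.6 25.2] | 21.5 41 [15.9 19.4] | 24.5 137 [14.8 18.9] | 27.5 88 [14.7 19.5] | 30.5 57 [19.1 20. ] | 33.5 66 [19.3 20. ] | 36.5 44 [19.5 20. ] | 39.5 47 [19.4 20.1] |
```

View pics/w14b.png

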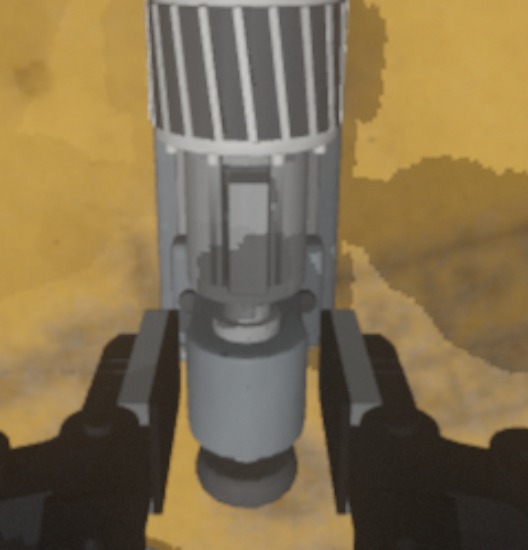

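The last picture shows the key lying in the slot at (250,225), gap on both sides, fingers clear. One numeric check of its seating end to end.

```bash
python3 - <<'E'
from h import *
L=local(np.load('w14.npz')); X=L[:,0]*1000; Y=L[:,1]*1000+2.84; Z=L[:,2]*1000+.27
for x in range(24,76,3):
    k=(X>=x)&(X<x+3)&(abs(Y)<4.5)&(Z>8)&(Z<32)
    if k.any(): print(x+1.5,k.sum(),np.median(Z[k]).round(2),end=' | ')
k=(X>34)&(X<62)&(abs(Y)<5)&(Z>22)&(Z<29); A=np.c_[np.ones(k.sum()),X[k]-49,Y[k]]; w=np.linalg.lstsq(A,Z[k],rcond=None)[0]; print(w[0],np.degrees(w[1:]))
k=(X>36)&(X<62)&(Z>23)&(Z<29)&(abs(Y)<9)
for x in range(36,62,5):
    q=k&(X>=x)&(X<x+5); print(x,np.percentile(Y[q],[3,97]).round(1))
o=manip.get_obs(); print(o['clock'],o['force'].round(1))
E
```

```text
25.5 25 19.74 | 28.5 40 19.84 | 31.5 111 17.63 | 34.5 65 25.38 | 37.5 61 25.42 | 40.5 57 25.58 | 43.5 58 25.49 | 46.5 56 25.53 | 49.5 55 25.45 | 52.5 52 25.4 | 55.5 55 25.56 | 58.5 52 25.53 | 61.5 56 25.37 | 64.5 50 25.55 | 67.5 33 25.46 | 70.5 22 19.64 | 73.5 43 19.24 | 25.497016590234818 [-0.01687498  0.72994912]
36 [-5.2  6.4]
41 [-5.2  6.5]
46 [-5.2  6.5]
51 [-5.3  6.6]
56 [-4.7  6.6]
61 [-4.2  6.7]
25.2333 [ 0.1 -0.1 -0.4]
```

```bash
python3 -c "
from workcell import manip; print(manip.sign_off())"
```

```text
the job is handed in; nothing more can be done
None
```

The 12 mm key lies lengthwise in the upward-facing keyway, down on its bottom and released. I handed the job in at about 25 s of the 72 s.

- **Rotor:** The tool can't tilt, so I turned the rotor by pinching the core over its end rings and dragging it in three strokes. I straightened it at the end with the key in the slot. The pinch slipped part of the way on the strokes, so it took more of them than planned.
- **Tins:** Tin a holds the small key and tin b the bearing. I only opened those two lids, and all three lids are still open. The 12 mm key was in tin c.
- **Placing:** The first lowering stopped with the key's edge on the slot rim, about 2.6 mm off to one side. I lifted it, corrected, and the second try went in without force.

**Last checks (wrist depth):**

| Check | Measured | Wanted |
|---|---|---|
| Key top above rotor axis | 25.5 mm | 25.5 mm |
| Tilt along the shaft | 0.0° | 0° |
| Tilt across the shaft (the key's flat top, so the rotor's angle) | 0.7° | below 8° |
| Key centre along the shaft | about 1–2 mm towards the handwheel from the slot's middle | about 6 mm allowed |

The gripper was clear, with no contact force.

**Disagreement:** The side camera and the wrist camera put the rotor axis about 2.4 mm apart. I went by the wrist camera because it agreed with where the fingers are. I did not re-measure the loose bench parts at the end, but no move came near them.

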